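# Swap the amplifier module under the air duct of a repeater

### The arm

A 6-joint arm with a two-finger parallel gripper is mounted at the origin on the work surface. World frame = base frame: x ahead of the robot, y to its left, z up, the work surface at z = 0. Lengths are in m, angles in degrees, forces in N, time in s.
With the tool pointing down it reaches from about 0.375 to 0.975 m from the base axis. Payload 3.8 kg.
Tool frame: the origin (TCP) lies at the very end of the fingers, on their centre line; the grasp point (between the pads) lies 19 mm behind it; z points along the fingers, x is the direction in which the jaws open and shut, and the axes are right-handed (so a half turn about z gives the same grasp; the last joint's range is limited). The gripper opens to 88 mm and grips with 3 to 60 N. Pads are 18 mm wide; open, the fingers measure 123 mm over their backs; the gripper's body (75 mm by 187 mm) begins 45 mm behind the grasp point.
Start: joints at [-74.078, 15.12, 91.902, -0, 72.978, -2.114], TCP at [0.209, -0.642, 0.239] pointing down, gripper open.
Joint ranges: [-150.88, 150.88], [-54.13, 125.18], [17.81, 147.31], [-75.09, 255.09], [0, 152.58], [-146.25, 146.25]. Speed limits (degrees/s): [147.25, 147.25, 180, 180, 180, 180].

### API

Orientations are given as a 3x3 rotation matrix whose columns are the frame's x, y, z axes.
In Python, from plant import sense, camera, close_job gives the robot as it stands.
- The arm moves only by the tool arm_command, never from a script. Its argument "motion" is a list of rows, each an object of numbers: "x", "y", "z": the shift along the tool's x, y, z in mm; "ax", "ay", "az": the turn, a rotation vector about the tool's x, y, z in rad; "hand": the closure in counts, from 0 (fully open) to 255 (shut). A call has 1 to 5 rows; each row is the pose to reach, as a shift and turn from the pose commanded when the call began, along the tool's axes at that moment; what a row does not reach only later rows make up. A row lasts 1/10 s, in which the tool goes at most 50 mm and 8.59 degrees, less where a joint would pass 70% of its speed; a pose out of reach is approached as far as the arm can. A call with a gripper value outside its range is refused whole. The fingers move at their own pace and stop on an object; "newtons" is the grip in N (left out, the last holds). Time passes only in rows, so rows that repeat a pose let the fingers close. It gives the time, the measured TCP pose, the force and the opening at its end, in the units of the state.
- sense(): the state, without advancing time (a new reading comes with each control period).
- camera(name): name is "scene" or "side" or "wrist"; returns a dict with "color" (480x640x3 uint8, blue, green, red), "fx", "fy", "cx", "cy" (pixels), "world_from_camera" (4x4, takes a point from camera to world coordinates); the wrist camera has in their place "hand_eye" (4x4, takes a point from camera to tool coordinates, whose origin is the TCP and whose axes are the tool frame's). Camera axes: x right, y up, looking along -z (the intrinsics and any distortion apply to the point x, -y, -z); pixel columns grow to the right and rows downward; lengths in m; the calibration is good to about 2 mm. A picture is of the moment at which its call begins: read the wrist's pose just before it. There is no depth.
- close_job(): hands the job in, once; it reports no verdict.
The state is a dict: "clock": time; "joints": joint angles; "joint_vel": joint speeds; "joint_torque": joint torques, N m; "ee_pos": TCP position; "orientation": TCP orientation; "wrist_force": force on the tool from outside, world axes, zero at the start; "torque": the same for the moment, N m; "grip_width": opening from 0.0 (shut) to 1.0 (fully open).
Only numpy, scipy, OpenCV 4.12 (cv2) and the standard library are available. Lean on these libraries where they do the work, as an engineer would, in place of code of your own. Each camera call takes 0.05 s, during which the arm holds its last target. There are 200 camera calls.

### The job

Swap the amplifier module in the open repeater chassis for the spare one from the cardboard carton: first lift the hold-down bar and then the air duct out onto the dark mat, put the old module in the black return tray and seat the spare in the bay, then put the duct and lastly the bar back where they were, everything fully seated. Keep the modules upright and leave the screw dish on the mat where it is.

Things in the scene. Friction and masses are not known exactly. Their poses are not given: they have to be found in the camera images.
- chassis: Open repeater chassis, fixed, 300 (x) x 236 (y) x 92 mm high; grey front panel with knobs at -x. Origin: centre of underside. Inner floor at z = 6. Module bay centred at x = -60, y = 0, length along x, between red guides: 4 mm play each side, flaring to 13 at z = 36; end stops 8 mm off. Steel supply can (y 59 to 111) 52 high; board parts (y below -55) to 38; rear fan face at x = 104, 66 high
- hold_bar: Hold-down bar: flat aluminium strip 26 (x) x 212 (y) x 5 mm, unscrewed; upright lug in the middle, 26 (x) x 10 (y), z 5 to 29: pinch across y. 160 g, ends alike. Origin: centre of underside. Starts in its seat, 2 mm over the duct: chassis x = 74, y = 0, z = 60, along chassis y, ends in steel U brackets (play 6 mm in x, flared up to z = 79; 9 mm in y). The lug points up
- air_duct: Air duct: grey plastic inverted channel, open below and at both ends, 110 (x) x 90 (y) x 52 mm, walls 4; bow handle on top: bar 44 (x) x 10 (y) x 10, its centre at z = 77, 20 mm free below: pinch across y. 120 g, ends alike. Origin: centre of underside. Starts in its seat on the chassis floor: chassis x = 32, y = 0, z = 6, along chassis x, over the rear 38 mm of the module, under the bar
- old_module: Old amplifier module, starts in the bay on the chassis floor: aluminium block 150 (x) x 56 (y) x 40 mm, finned top; black bow handle over the middle: bar 50 (x) x 10 (y) x 10, its centre at z = 67, 22 mm free below: pinch across y. 340 to 500 g, ends alike (either way round is right). Origin: centre of underside
- spare_module: Spare amplifier module, starts in the cardboard carton; shape, size, mass, handle and origin as the old module. Its seat: on the chassis floor in the bay, chassis x = -60, y = 0, z = 6, length along chassis x
- mat: Dark antistatic mat, fixed, 300 (x) x 260 (y) x 3 mm, left or right of the chassis: parking area for bar and duct. Origin: centre of underside
- carton: Open cardboard carton, fixed, 112 (x) x 202 (y) x 46 mm, walls and floor 4 mm, on a plywood pad on the side opposite the mat, nearer or farther than the tray; the spare lies in it along y. Origin: centre of underside
- return_tray: Black plastic return tray, empty, fixed, 116 (x) x 206 (y) x 36 mm, walls and floor 4 mm, on the same plywood pad; the old module goes flat on its floor, length along y. Origin: centre of underside
- screw_dish: Round steel dish with screws, loose, 70 mm across, 22 high, somewhere on the dark mat. Origin: centre of underside
Not all that is in view belongs to the job. What is shaped like the old_module but turquoise is not meant.

How it is judged (in metres and radians):
On the way, in this order (a step that is already met when the one before it is completed fails the run):
1. the hold-down bar lies flat on the dark mat (x of hold_bar in the frame of mat between -0.145 and 0.145 m and y of hold_bar in the frame of mat between -0.125 and 0.125 m and z of hold_bar in the frame of mat between -0.001 and 0.007 m and angle between hold_bar's own z axis and vertical below 0.12 rad and linear speed of hold_bar below 0.02 m/s and angular speed of hold_bar below 0.2 rad/s), for 0.2 s.
2. the air duct stands on the dark mat (x of air_duct in the frame of mat between -0.145 and 0.145 m and y of air_duct in the frame of mat between -0.125 and 0.125 m and z of air_duct in the frame of mat between -0.001 and 0.007 m and angle between air_duct's own z axis and vertical below 0.12 rad and linear speed of air_duct below 0.02 m/s and angular speed of air_duct below 0.2 rad/s), for 0.2 s.
3. the old module lies upright in the return tray (x of old_module in the frame of return_tray between -0.045 and 0.045 m and y of old_module in the frame of return_tray between -0.06 and 0.06 m and z of old_module in the frame of return_tray between -0.001 and 0.009 m and angle between old_module's own z axis and vertical below 0.12 rad and linear speed of old_module below 0.02 m/s and angular speed of old_module below 0.2 rad/s), for 0.2 s.
4. the spare module is seated in the bay (x of spare_module in the frame of chassis between -0.072 and -0.048 m and y of spare_module in the frame of chassis between -0.009 and 0.009 m and z of spare_module in the frame of chassis between 0.002 and 0.01 m and angle between spare_module's own z axis and vertical below 0.08 rad and angle between the x axis of spare_module and the x axis of chassis, either way round below 0.12 rad and linear speed of spare_module below 0.02 m/s and angular speed of spare_module below 0.2 rad/s), for 0.2 s.
5. the air duct is back over the module, on the chassis floor (x of air_duct in the frame of chassis between 0.017 and 0.047 m and y of air_duct in the frame of chassis between -0.012 and 0.012 m and z of air_duct in the frame of chassis between 0.002 and 0.01 m and angle between air_duct's own z axis and vertical below 0.08 rad and angle between the x axis of air_duct and the x axis of chassis, either way round below 0.12 rad and linear speed of air_duct below 0.02 m/s and angular speed of air_duct below 0.2 rad/s), for 0.2 s.
At the end, for the whole second after the job is handed in: Spare upright on the bay floor (12 mm along, 9 mm across), duct on the floor over its rear end (15 mm along, 12 mm across), bar in both brackets (9 mm along x, 10 mm along y), each within 4 mm in height and 0.12 rad; old module flat on the floor of the return tray; all released and at rest (all of step 3 and all of step 4 and all of step 5 and x of hold_bar in the frame of chassis between 0.065 and 0.083 m and y of hold_bar in the frame of chassis between -0.01 and 0.01 m and z of hold_bar in the frame of chassis between 0.056 and 0.064 m and angle between hold_bar's own z axis and vertical below 0.08 rad and angle between the x axis of hold_bar and the x axis of chassis, either way round below 0.12 rad and linear speed of hold_bar below 0.02 m/s and angular speed of hold_bar below 0.2 rad/s); the robot touches nothing.
It fails at once if a module is tipped over (angle between any of old_module, spare_module's own z axis and vertical above 0.7 rad).
It fails at once if the screw dish is pushed away (distance of screw_dish from where it was at the start of the episode above 0.025 m).
It also fails if it takes over 136 s, if anything falls off the work surface, if the arm or the gripper's body presses on something with over 40 N, if the wrist force passes 120 N, or if a joint passes its speed limit or range.

## Working session

There is one attempt and no reset: what is moved stays moved. The work goes in short steps, Python scripts to look and compute and a tool call to move; the robot and the scene stay as the last step left them, time stands still between calls to the robot, and variables do not carry over. Pictures are saved under pics/ and viewed, about 12 in all and at most 16, crops included, and the job is handed in when it is done.

Besides the shell and the picture viewer there is one more tool, called by a JSON object that holds its "method" and its "body". arm_command: Moves the arm, as the interface text tells. Its arguments: {"type":"object","properties":{"motion":{"type":"array","items":{"type":"object","properties":{"x":{"type":"number"},"y":{"type":"number"},"z":{"type":"number"},"ax":{"type":"number"},"ay":{"type":"number"},"az":{"type":"number"},"hand":{"type":"number"}}}},"newtons":{"type":"number"}},"required":["motion"]}

```bash
ls; mkdir -p pics; python3 - <<'E'
from plant import sense,camera
import cv2,numpy as np
s=sense();print(s)
for n in("scene","side","wrist"):
    c=camera(n);cv2.imwrite(f"pics/{n}0.png",c["color"])
    print(n,{k:(np.round(v,4).tolist() if k!="color" else 0) for k,v in c.items()})
E
```

```text
pics
{'clock': 0.0, 'joints': array([-7.40769208e+01,  1.51674123e+01,  9.19804696e+01,  6.32169342e-04,
        7.29764992e+01, -2.11555266e+00]), 'joint_vel': array([ 0.09982399, -0.07019013, -0.04377395, -0.02228346,  0.04052591,
       -0.03601299]), 'joint_torque': array([ 2.62788948e-03, -5.02102518e+01, -3.56871200e+01,  7.27865612e-02,
        2.93343246e-02, -1.99601818e-04]), 'ee_pos': array([ 0.20881351, -0.64115222,  0.23741593]), 'orientation': array([[ 3.09654460e-01, -9.50848975e-01, -5.85422049e-04],
       [-9.50846681e-01, -3.09655000e-01,  2.09045761e-03],
       [-2.16898834e-03, -9.06729083e-05, -9.99997644e-01]]), 'wrist_force': array([ 1.10687499,  0.2683836 , -0.18611507]), 'torque': array([-0.05173471,  0.0203255 , -0.03972136]), 'grip_width': 0.9994739507331528}
scene {'color': 0, 'fx': 613.5609, 'fy': 613.5609, 'cx': 312.5785, 'cy': 249.3559, 'world_from_camera': [[-0.6726, -0.6064, 0.424, 1.0561], [0.7399, -0.542, 0.3985, 0.6204], [-0.0119, 0.5818, 0.8133, 1.2834], [0.0, 0.0, 0.0, 1.0]]}
side {'color': 0, 'fx': 521.84, 'fy': 521.84, 'cx': 320.4553, 'cy': 240.785, 'world_from_camera': [[-0.9135, 0.2081, -0.3497, -0.0167], [-0.4068, -0.49, 0.771, 1.0812], [-0.0109, 0.8465, 0.5322, 0.8168], [0.0, 0.0, 0.0, 1.0]]}
wrist {'color': 0, 'fx': 375.891, 'fy': 375.891, 'cx': 322.1748, 'cy': 238.3154, 'hand_eye': [[1.0, 0.0001, 0.0009, -0.0017], [0.0003, -0.9611, -0.2761, -0.0696], [0.0008, 0.2761, -0.9611, -0.1464], [0.0, 0.0, 0.0, 1.0]]}
```

View pics/scene0.png

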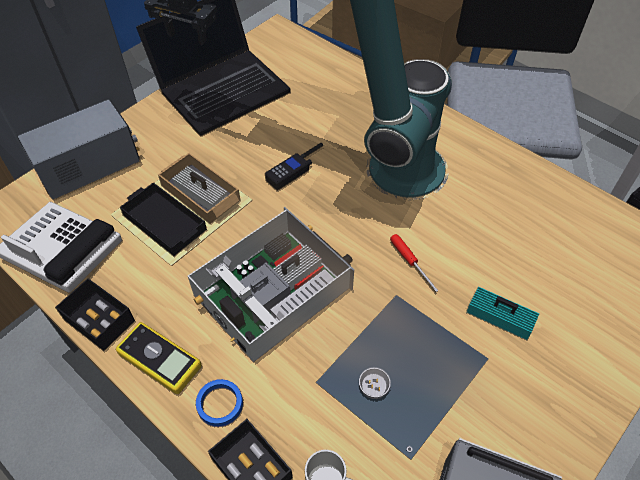

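View pics/side0.png

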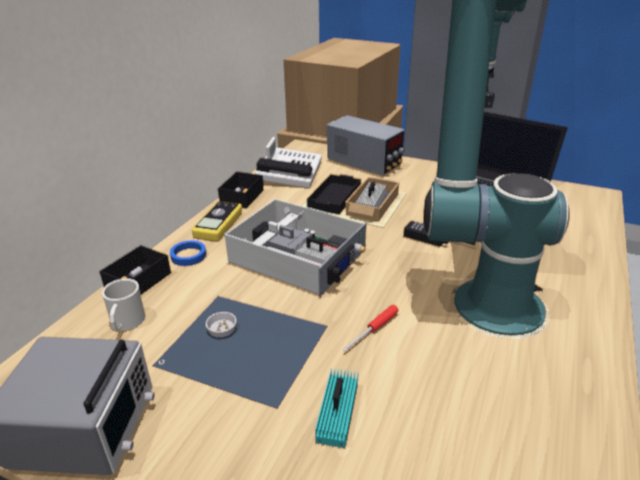

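The scene view shows the chassis around (270,280), mat (400,375) with the dish at (375,383), carton (200,185), and tray (163,218). The side view agrees. I'll zoom in for corners.

```bash
cat > h.py <<'E'
from plant import sense,camera
import cv2,numpy as np
def ray(c,u,v,T=None):
    T=c["world_from_camera"] if T is None else T
    d=np.array([(u-c["cx"])/c["fx"],-(v-c["cy"])/c["fy"],-1.])
    return T[:3,3],T[:3,:3]@d
def onz(c,u,v,z,T=None):
    o,d=ray(c,u,v,T);return o+d*(z-o[2])/d[2]
def proj(c,p,T=None):
    T=c["world_from_camera"] if T is None else T
    q=T[:3,:3].T@(np.array(p)-T[:3,3]);return np.array([c["cx"]+c["fx"]*q[0]/-q[2],c["cy"]+c["fy"]*q[1]/q[2]])
def wristT(c,s):
    W=np.eye(4);W[:3,:3]=s["orientation"];W[:3,3]=s["ee_pos"];return W@c["hand_eye"]
E
python3 - <<'E'
import cv2
im=cv2.imread("pics/scene0.png")
cv2.imwrite("pics/crop1.png",cv2.resize(im[145:365,100:370],None,fx=2.9,fy=2.7,interpolation=cv2.INTER_CUBIC))
from h import *
c=camera("scene")
m=cv2.inRange(cv2.cvtColor(im,cv2.COLOR_BGR2HSV),(95,40,30),(115,160,110)).astype('uint8')
m[:280]=0;m=cv2.morphologyEx(m,cv2.MORPH_OPEN,np.ones((5,5)))
k=max(cv2.findContours(m,0,1)[0],key=cv2.contourArea);h=cv2.convexHull(k)
r=cv2.approxPolyDP(h,8,True)[:,0]
print(r.tolist());P=np.array([onz(c,*p,.003)[:2] for p in r]);print(P.round(3),P.mean(0),np.linalg.norm(P-np.roll(P,1,0),axis=1))
print("dish",onz(c,375,381,.022))
for n,p,z in[("chassis rim",[(286,209),(353,268),(250,348),(190,275)],.092)]:
    print(n,np.array([onz(c,*q,z)[:2] for q in p]).round(3).tolist())
E
```

```text
[[319, 379], [333, 364], [401, 376], [448, 410], [418, 441], [369, 424]]
[[0.642 0.243]
 [0.594 0.242]
 [0.514 0.374]
 [0.509 0.497]
 [0.606 0.489]
 [0.647 0.39 ]] [0.58534006 0.3724342 ] [0.14762721 0.04815894 0.1540743  0.12322098 0.097706   0.10703062]
dish [0.56953231 0.3424188  0.022     ]
chassis rim [[0.387, -0.097], [0.412, 0.143], [0.717, 0.111], [0.679, -0.127]]
```

View pics/crop1.png

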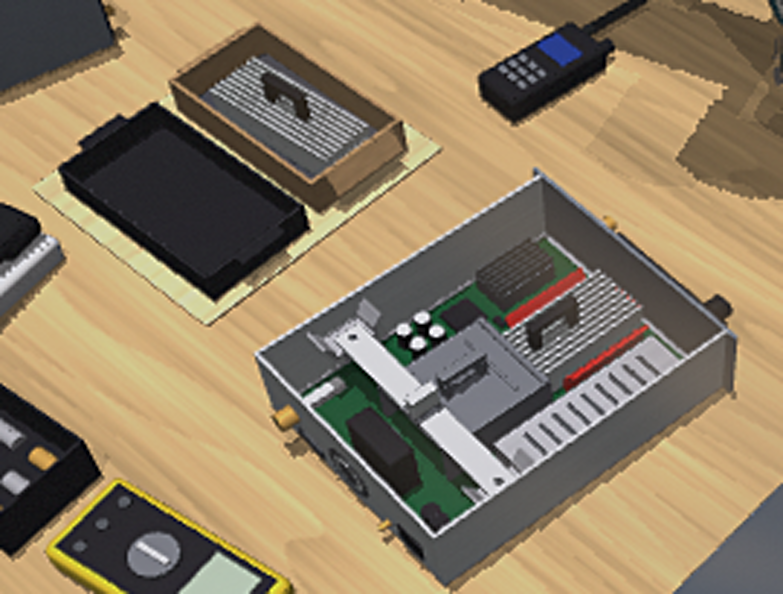

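```bash
cat > meas.py <<'E'
from h import *
def rect(c,p,z,T=None):
    P=np.array([onz(c,*q,z,T)[:2] for q in p]);e=P-np.roll(P,1,0)
    d=P[1]-P[0];d2=P[2]-P[3];d=d+d2
    return P.mean(0).round(4),np.linalg.norm(e,axis=1).round(3),np.degrees(np.arctan2(d[1],d[0])).round(2)
E
python3 - <<'E'
from meas import *
c=camera("scene")
f=lambda L:[(100+a/2.9,145+b/2.7) for a,b in L]
print("chassis",rect(c,f([(537,172),(258,355),(435,533),(735,335)]),.092))
print("mat",rect(c,[(397,295),(317,382),(411,458),(487,359)],.003))
for pz in(0,.004,.008):
  print("carton",pz,rect(c,f([(403,125),(257,25),(172,83),(318,182)]),.046+pz))
  print("tray",rect(c,f([(306,213),(160,103),(62,172),(213,275)]),.036+pz))
print("lug top mid",onz(c,*f([(420,396)])[0],.089))
print("duct handle top",onz(c,*f([(460,368)])[0],.088))
print("old handle top",onz(c,*f([(552,310)])[0],.078))
print("spare handle top",onz(c,*f([(289,88)])[0],.080))
E
```

```text
chassis (array([0.548 , 0.0058]), array([0.246, 0.297, 0.228, 0.297]), np.float64(-6.77))
mat (array([0.4996, 0.3687]), array([0.256, 0.298, 0.256, 0.293]), np.float64(1.21))
carton 0 (array([ 0.4524, -0.3633]), array([0.101, 0.205, 0.107, 0.198]), np.float64(-89.43))
tray (array([ 0.5837, -0.3558]), array([0.103, 0.208, 0.117, 0.199]), np.float64(-88.87))
carton 0.004 (array([ 0.4543, -0.3601]), array([0.101, 0.204, 0.106, 0.198]), np.float64(-89.43))
tray (array([ 0.5853, -0.3527]), array([0.103, 0.207, 0.117, 0.198]), np.float64(-88.87))
carton 0.008 (array([ 0.4563, -0.3569]), array([0.1  , 0.203, 0.106, 0.197]), np.float64(-89.43))
tray (array([ 0.5868, -0.3496]), array([0.103, 0.206, 0.116, 0.197]), np.float64(-88.87))
lug top mid [ 6.24487506e-01 -4.23436740e-04  8.90000000e-02]
duct handle top [0.58322117 0.00260348 0.088     ]
old handle top [0.48575085 0.01072415 0.078     ]
spare handle top [ 0.45501019 -0.34832053  0.08      ]
```

```bash
cat > plan.py <<'E'
from h import *
def plan(tgt,yaw,n=None,step=200,turn=38):
    """print tool-frame shifts (mm) and az (rad) per 5-row call to reach tgt (m), tool pointing down, tool x at yaw deg"""
    s=sense();p=s["ee_pos"];R=s["orientation"];y0=np.degrees(np.arctan2(R[1,0],R[0,0]))
    dy=(yaw-y0+180)%360-180;d=np.array(tgt)-p
    n=n or max(1,int(np.ceil(np.linalg.norm(d)*1000/step)),int(np.ceil(abs(dy)/turn)))
    print("at",p.round(4),"yaw",y0.round(2),"tilt",np.degrees(np.arccos(-R[2,2])).round(2),"F",s["wrist_force"].round(1),"grip",round(s["grip_width"],3),"t",round(s["clock"],1),"J",s["joints"].round())
    for i in range(n):
        a=np.radians(y0+dy*i/n);Rx=np.array([[np.cos(a),np.sin(a),0],[np.sin(a),-np.cos(a),0],[0,0,-1]])
        print(i,"xyz",(Rx.T@d/n*1000).round(1),"az",round(-np.radians(dy/n),4))
E
python3 -c "
from plan import *
plan((.52,-.36,.26),0)"
```

```text
at [ 0.2089 -0.6415  0.238 ] yaw -71.96 tilt 0.07 F [-1.2 -0.8  0.8] grip 0.998 t 0.2 J [-74.  15.  92.   0.  73.  -2.]
0 xyz [ -57.1 -127.7   -7.3] az -0.4187
1 xyz [  -0.3 -139.8   -7.3] az -0.4187
2 xyz [  56.6 -127.9   -7.3] az -0.4187
```

{"method": "arm_command", "body": {"motion": [{"x": -57,"y": -128,"z": -7,"az": -0.419},{"x": -57,"y": -128,"z": -7,"az": -0.419},{"x": -57,"y": -128,"z": -7,"az": -0.419},{"x": -57,"y": -128,"z": -7,"az": -0.419}]}}

```text
invalid input at $.motion[0]: expected keys x, y, z, ax, ay, az, hand
```

{"method": "arm_command", "body": {"motion": [{"x": 0,"y": -140,"z": -7,"az": -0.419},{"x": 0,"y": -140,"z": -7,"az": -0.419},{"x": 0,"y": -140,"z": -7,"az": -0.419},{"x": 0,"y": -140,"z": -7,"az": -0.419}]}}

```text
invalid input at $.motion[0]: expected keys x, y, z, ax, ay, az, hand
```

{"method": "arm_command", "body": {"motion": [{"x": 57,"y": -128,"z": -7,"az": -0.419},{"x": 57,"y": -128,"z": -7,"az": -0.419},{"x": 57,"y": -128,"z": -7,"az": -0.419},{"x": 57,"y": -128,"z": -7,"az": -0.419},{"x": 57,"y": -128,"z": -7,"az": -0.419}]}}

```text
invalid input at $.motion[0]: expected keys x, y, z, ax, ay, az, hand
```

```bash
cat > shot.py <<'E'
from plan import *
import sys,pickle
def shot(n):
    s=sense();c=camera("wrist");cv2.imwrite(f"pics/{n}.png",c["color"]);pickle.dump((s,c),open(f"pics/{n}.pkl","wb"))
def load(n):
    s,c=pickle.load(open(f"pics/{n}.pkl","rb"));return c,wristT(c,s)
if __name__=="__main__":
    shot(sys.argv[1])
E
python3 -c "
from shot import *
shot('w1');plan((.548,.006,.28),83.2)"
```

```text
at [ 0.2089 -0.6416  0.2382] yaw -71.97 tilt 0.05 F [-0.4  0.5  0.2] grip 1.0 t 0.3 J [-74.  15.  92.  -0.  73.  -2.]
0 xyz [-102.2 -104.6   -8.4] az -0.5416
1 xyz [ -33.6 -142.3   -8.4] az -0.5416
2 xyz [  44.5 -139.2   -8.4] az -0.5416
3 xyz [110.  -96.4  -8.4] az -0.5416
4 xyz [143.9 -25.9  -8.4] az -0.5416
```

View pics/w1.png

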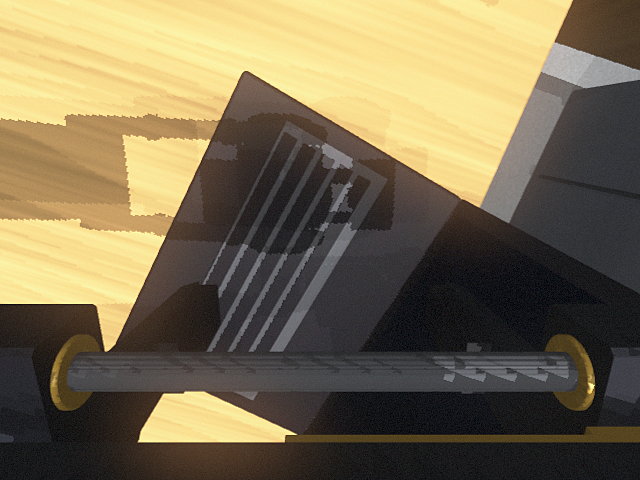

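The frame shows the laptop, with the gripper blocking rows below about 340, and all keys are required. I'll place the camera with that offset in mind.

{"method": "arm_command", "body": {"motion": [{"x": -57,"y": -110,"z": -7,"ax": 0,"ay": 0,"az": -0.419,"hand": 0},{"x": -57,"y": -110,"z": -7,"ax": 0,"ay": 0,"az": -0.419,"hand": 0},{"x": -57,"y": -110,"z": -7,"ax": 0,"ay": 0,"az": -0.419,"hand": 0},{"x": -57,"y": -110,"z": -7,"ax": 0,"ay": 0,"az": -0.419,"hand": 0}]}}

```text
clock: 0.7
ee_pos: [0.2982, -0.5514, 0.2462]
orientation: [[0.673, -0.739, 0.001], [-0.739, -0.673, 0.0], [0.0, -0.001, -1.0]]
wrist_force: [0.8, 0.3, -0.4]
grip_width: 1.003
```

{"method": "arm_command", "body": {"motion": [{"x": 0,"y": -130,"z": -20,"ax": 0,"ay": 0,"az": -0.419,"hand": 0},{"x": 0,"y": -130,"z": -20,"ax": 0,"ay": 0,"az": -0.419,"hand": 0},{"x": 0,"y": -130,"z": -20,"ax": 0,"ay": 0,"az": -0.419,"hand": 0},{"x": 0,"y": -130,"z": -20,"ax": 0,"ay": 0,"az": -0.419,"hand": 0}]}}

```text
clock: 1.1
ee_pos: [0.3949, -0.4652, 0.2668]
orientation: [[0.915, -0.403, 0.002], [-0.403, -0.915, -0.001], [0.002, 0.0, -1.0]]
wrist_force: [0.5, -0.3, 0.1]
grip_width: 1.0
```

{"method": "arm_command", "body": {"motion": [{"x": 80,"y": -80,"z": -20,"ax": 0,"ay": 0,"az": -0.419,"hand": 0},{"x": 80,"y": -80,"z": -20,"ax": 0,"ay": 0,"az": -0.419,"hand": 0},{"x": 80,"y": -80,"z": -20,"ax": 0,"ay": 0,"az": -0.419,"hand": 0},{"x": 80,"y": -80,"z": -20,"ax": 0,"ay": 0,"az": -0.419,"hand": 0},{"x": 80,"y": -80,"z": -20,"ax": 0,"ay": 0,"az": -0.419,"hand": 0}]}}

```text
clock: 1.6
ee_pos: [0.4969, -0.427, 0.285]
orientation: [[1.0, -0.004, -0.002], [-0.004, -1.0, -0.0], [-0.002, 0.0, -1.0]]
wrist_force: [-1.1, 0.7, -0.3]
grip_width: 0.998
```

```bash
python3 -c "
from shot import *
shot('w2');plan((.63,.005,.28),83.2)"
```

```text
at [ 0.4965 -0.427   0.2849] yaw -0.22 tilt 0.1 F [ 0.8  0.3 -0.3] grip 1.002 t 1.6 J [-43.  12.  91.  -0.  77. -43.]
0 xyz [  44.  -144.2    1.6] az -0.4853
1 xyz [ 106.1 -107.     1.6] az -0.4853
2 xyz [143.8 -45.2   1.6] az -0.4853
```

View pics/w2.png

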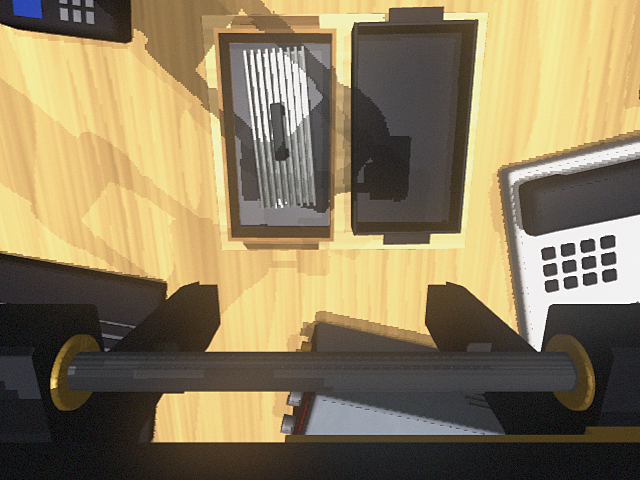

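The carton rim corners are near (213,29), (337,27), (333,240), (229,241) and the tray rim near (353,22), (478,21), (462,234), (352,234). The spare's handle is at (280,131), with fins running (245,52)→(262,207) and (303,48)→(315,207).

```bash
python3 -c "
from meas import *
from shot import load
c,T=load('w2')
for pz in(0,.004):
  print(pz,'carton',rect(c,[(213,29),(229,241),(333,240),(337,27)],.046+pz,T))
  print('tray',rect(c,[(353,22),(352,234),(462,234),(478,21)],.036+pz,T))
  print('fins',rect(c,[(245,52),(262,207),(315,207),(303,48)],.044+pz,T))
  print('handle',[onz(c,*q,.076+pz,T)[:2].round(4) for q in((280,131),(277,103),(283,160))])
  print('handle scene',onz(camera('scene'),100+289/2.9,145+88/2.7,.076+pz))
"
```

```text
0 carton (array([ 0.4511, -0.3658]), array([0.114, 0.203, 0.111, 0.204]), np.float64(-90.41))
tray (array([ 0.5849, -0.3602]), array([0.117, 0.206, 0.12 , 0.207]), np.float64(-88.87))
fins (array([ 0.4546, -0.3568]), array([0.055, 0.148, 0.056, 0.152]), np.float64(-86.43))
handle [array([ 0.4566, -0.355 ]), array([ 0.4547, -0.331 ]), array([ 0.4584, -0.3809])]
handle scene [ 0.45301213 -0.35154024  0.076     ]
0.004 carton (array([ 0.4516, -0.3657]), array([0.113, 0.201, 0.11 , 0.202]), np.float64(-90.41))
tray (array([ 0.584 , -0.3601]), array([0.116, 0.204, 0.119, 0.205]), np.float64(-88.87))
fins (array([ 0.455 , -0.3568]), array([0.054, 0.147, 0.055, 0.15 ]), np.float64(-86.43))
handle [array([ 0.457, -0.355]), array([ 0.4552, -0.3313]), array([ 0.4589, -0.3806])]
handle scene [ 0.45501019 -0.34832053  0.08      ]
```

{"method": "arm_command", "body": {"motion": [{"x": 44,"y": -144,"z": 0,"ax": 0,"ay": 0,"az": -0.485,"hand": 0},{"x": 44,"y": -144,"z": 0,"ax": 0,"ay": 0,"az": -0.485,"hand": 0},{"x": 44,"y": -144,"z": 0,"ax": 0,"ay": 0,"az": -0.485,"hand": 0},{"x": 44,"y": -144,"z": 0,"ax": 0,"ay": 0,"az": -0.485,"hand": 0}]}}

```text
clock: 2.15
ee_pos: [0.5422, -0.2775, 0.2857]
orientation: [[0.882, 0.472, 0.0], [0.472, -0.882, 0.002], [0.001, -0.002, -1.0]]
wrist_force: [-0.5, -0.7, -0.1]
grip_width: 1.001
```

{"method": "arm_command", "body": {"motion": [{"x": 106,"y": -107,"z": 0,"ax": 0,"ay": 0,"az": -0.485,"hand": 0},{"x": 106,"y": -107,"z": 0,"ax": 0,"ay": 0,"az": -0.485,"hand": 0},{"x": 106,"y": -107,"z": 0,"ax": 0,"ay": 0,"az": -0.485,"hand": 0},{"x": 106,"y": -107,"z": 0,"ax": 0,"ay": 0,"az": -0.485,"hand": 0}]}}

```text
clock: 2.55
ee_pos: [0.5861, -0.1334, 0.2857]
orientation: [[0.559, 0.829, 0.001], [0.829, -0.559, 0.002], [0.002, -0.001, -1.0]]
wrist_force: [-0.2, -0.4, -0.9]
grip_width: 0.998
```

{"method": "arm_command", "body": {"motion": [{"x": 144,"y": -45,"z": 0,"ax": 0,"ay": 0,"az": -0.485,"hand": 0},{"x": 144,"y": -45,"z": 0,"ax": 0,"ay": 0,"az": -0.485,"hand": 0},{"x": 144,"y": -45,"z": 0,"ax": 0,"ay": 0,"az": -0.485,"hand": 0},{"x": 144,"y": -45,"z": 0,"ax": 0,"ay": 0,"az": -0.485,"hand": 0},{"x": 144,"y": -45,"z": 0,"ax": 0,"ay": 0,"az": -0.485,"hand": 0}]}}

```text
clock: 3.05
ee_pos: [0.6295, 0.0069, 0.2854]
orientation: [[0.115, 0.993, -0.001], [0.993, -0.115, -0.0], [-0.001, -0.001, -1.0]]
wrist_force: [-0.0, -0.8, 0.5]
grip_width: 1.001
```

```bash
python3 -c "
from shot import *
shot('w3');plan((.59,.36,.28),90)"
```

```text
at [0.6294 0.006  0.2855] yaw 83.3 tilt 0.05 F [ 0.4 -0.7 -0.1] grip 1.001 t 3.1 J [ -2.   9.  95.  -0.  77. -85.]
0 xyz [173.5 -40.2   2.7] az -0.0584
1 xyz [175.6 -30.    2.7] az -0.0584
```

View pics/w3.png

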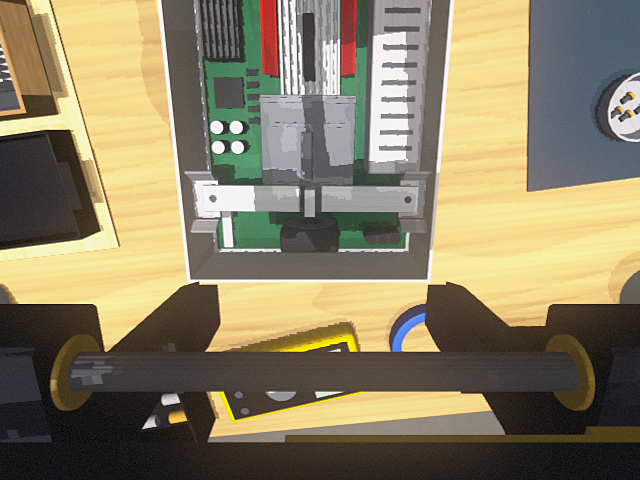

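The bar's end holes are at (213,199) and (408,199), its lug is near (310,200), the duct handle at (307,155) and the old handle at (308,46). The rear rim corners are at (188,281) and (431,281), and the dish is at about (632,105).

```bash
python3 -c "
from meas import *
from shot import load
c,T=load('w3')
o=lambda u,v,z:onz(c,u,v,z,T)[:2].round(4)
a,b=o(188,281,.092),o(431,281,.092);print('rear rim',a,b,np.linalg.norm(b-a),np.degrees(np.arctan2(*(b-a)[::-1])))
a,b=o(213,199,.065),o(408,199,.065);print('holes',a,b,(a+b)/2,np.linalg.norm(b-a),np.degrees(np.arctan2(*(b-a)[::-1])))
print('lug',o(310,200,.089));h=o(307,155,.088);print('duct',h);m=o(308,46,.078);print('old',m)
print('chassis rim L',o(162,3,.092),o(188,281,.092));
cx=np.array([np.cos(np.radians(-6.8)),np.sin(np.radians(-6.8))]);C=np.array([.548,.0058]);print('pred bar',C+.074*cx,'duct',C+.032*cx,'old',C-.06*cx)
"

```

```text
rear rim [ 0.6818 -0.1294] [0.709  0.1053] 0.23627088267495 83.38933240720895
holes [ 0.6092 -0.098 ] [0.6313 0.0929] [ 0.62025 -0.00255] 0.19217497235592362 83.39641151399775
lug [ 0.617  -0.0019]
duct [5.764e-01 4.000e-04]
old [0.4868 0.0123]
chassis rim L [ 0.4453 -0.0993] [ 0.6818 -0.1294]
pred bar [ 0.62147945 -0.00296189] duct [0.5797749  0.00201107] old [0.48842207 0.01290424]
```

{"method": "arm_command", "body": {"motion": [{"x": 174,"y": -40,"z": 0,"ax": 0,"ay": 0,"az": -0.058,"hand": 0},{"x": 174,"y": -40,"z": 0,"ax": 0,"ay": 0,"az": -0.058,"hand": 0},{"x": 174,"y": -40,"z": 0,"ax": 0,"ay": 0,"az": -0.058,"hand": 0},{"x": 174,"y": -40,"z": 0,"ax": 0,"ay": 0,"az": -0.058,"hand": 0}]}}

```text
clock: 3.5
ee_pos: [0.6094, 0.1849, 0.2858]
orientation: [[0.06, 0.998, 0.0], [0.998, -0.06, 0.001], [0.001, -0.0, -1.0]]
wrist_force: [0.7, -0.5, 0.1]
grip_width: 0.997
```

{"method": "arm_command", "body": {"motion": [{"x": 176,"y": -30,"z": 0,"ax": 0,"ay": 0,"az": -0.058,"hand": 0},{"x": 176,"y": -30,"z": 0,"ax": 0,"ay": 0,"az": -0.058,"hand": 0},{"x": 176,"y": -30,"z": 0,"ax": 0,"ay": 0,"az": -0.058,"hand": 0},{"x": 176,"y": -30,"z": 0,"ax": 0,"ay": 0,"az": -0.058,"hand": 0},{"x": 176,"y": -30,"z": 0,"ax": 0,"ay": 0,"az": -0.058,"hand": 0}]}}

```text
clock: 4.0
ee_pos: [0.5897, 0.3631, 0.2853]
orientation: [[-0.001, 1.0, -0.0], [1.0, 0.001, 0.001], [0.001, -0.0, -1.0]]
wrist_force: [0.9, 0.0, -0.6]
grip_width: 1.003
```

```bash
python3 -c "
from shot import *
shot('w4');plan((.6215,-.003,.15),83.2)"
```

```text
at [0.5902 0.3611 0.2853] yaw 90.02 tilt 0.05 F [ 0.1  0.4 -0.5] grip 0.999 t 4.0 J [ 29.  16.  86.  -0.  78. -61.]
0 xyz [-182.    15.6   67.7] az 0.0595
1 xyz [-180.8   26.4   67.7] az 0.0595
```

View pics/w4.png

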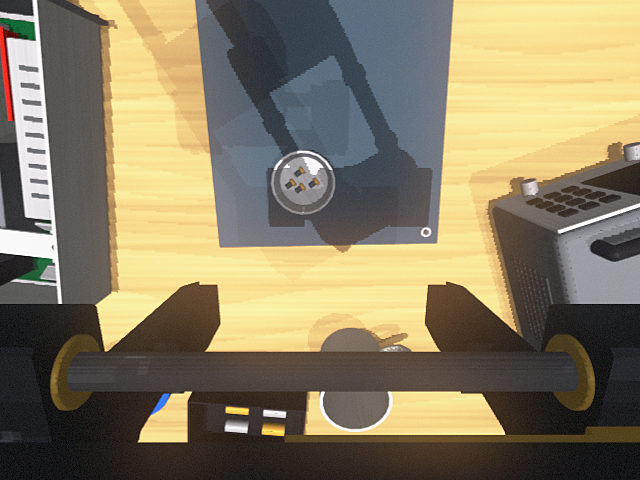

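The dish is at (303,182) and the mat's far corners are at (220,246) and (437,242). Next I'll move over the bar.

```bash
python3 -c "
from meas import *
from shot import load
c,T=load('w4')
o=lambda u,v,z:onz(c,u,v,z,T)[:2].round(4)
a,b=o(220,246,.003),o(437,242,.003);print('mat far',a,b,np.linalg.norm(b-a));print('dish rim',o(303,182,.023),o(271,182,.023),o(335,182,.023)); print('mat side',o(196,0,.003),o(453,0,.003))
"

```

```text
mat far [0.6494 0.2429] [0.6444 0.5016] 0.258748314004169
dish rim [0.5706 0.344 ] [0.5706 0.3093] [0.5705 0.3787]
mat side [0.3911 0.238 ] [0.3908 0.496 ]
```

{"method": "arm_command", "body": {"motion": [{"x": -182,"y": 16,"z": 20,"ax": 0,"ay": 0,"az": 0.058,"hand": 0},{"x": -182,"y": 16,"z": 20,"ax": 0,"ay": 0,"az": 0.058,"hand": 0},{"x": -182,"y": 16,"z": 20,"ax": 0,"ay": 0,"az": 0.058,"hand": 0},{"x": -182,"y": 16,"z": 20,"ax": 0,"ay": 0,"az": 0.058,"hand": 0}]}}

```text
clock: 4.45
ee_pos: [0.6061, 0.1733, 0.2654]
orientation: [[0.062, 0.998, -0.0], [0.998, -0.062, -0.002], [-0.002, -0.0, -1.0]]
wrist_force: [0.1, 0.0, -0.9]
grip_width: 1.001
```

{"method": "arm_command", "body": {"motion": [{"x": -181,"y": 26,"z": 90,"ax": 0,"ay": 0,"az": 0.058,"hand": 0},{"x": -181,"y": 26,"z": 90,"ax": 0,"ay": 0,"az": 0.058,"hand": 0},{"x": -181,"y": 26,"z": 90,"ax": 0,"ay": 0,"az": 0.058,"hand": 0},{"x": -181,"y": 26,"z": 90,"ax": 0,"ay": 0,"az": 0.058,"hand": 0},{"x": -181,"y": 26,"z": 90,"ax": 0,"ay": 0,"az": 0.058,"hand": 100}]}}

```text
clock: 4.95
ee_pos: [0.6189, -0.0105, 0.1722]
orientation: [[0.123, 0.992, -0.006], [0.992, -0.123, -0.002], [-0.003, -0.006, -1.0]]
wrist_force: [-0.7, -0.0, -0.3]
grip_width: 0.939
```

{"method": "arm_command", "body": {"motion": [{"x": 0,"y": 0,"z": 0,"ax": 0,"ay": 0,"az": 0,"hand": 140},{"x": 0,"y": 0,"z": 0,"ax": 0,"ay": 0,"az": 0,"hand": 140},{"x": 0,"y": 0,"z": 0,"ax": 0,"ay": 0,"az": 0,"hand": 140}]}}

```text
clock: 5.25
ee_pos: [0.6225, -0.0021, 0.1771]
orientation: [[0.114, 0.993, 0.002], [0.993, -0.114, 0.0], [0.0, 0.002, -1.0]]
wrist_force: [-0.3, -0.1, -0.8]
grip_width: 0.666
```

```bash
python3 -c "
from shot import *
shot('w5');plan((.6205,-.0027,.068),83.4)"
```

```text
at [ 0.6225 -0.0018  0.177 ] yaw 83.48 tilt 0.12 F [-0.2  0.1  0.2] grip 0.616 t 5.3 J [ -2.  12. 102.   0.  65. -86.]
0 xyz [ -1.1  -1.9 109. ] az 0.0014
```

{"method": "arm_command", "body": {"motion": [{"x": -1,"y": -2,"z": 40,"ax": 0,"ay": 0,"az": 0,"hand": 130},{"x": -1,"y": -2,"z": 75,"ax": 0,"ay": 0,"az": 0,"hand": 130},{"x": -1,"y": -2,"z": 95,"ax": 0,"ay": 0,"az": 0,"hand": 130},{"x": -1,"y": -2,"z": 108,"ax": 0,"ay": 0,"az": 0,"hand": 130},{"x": -1,"y": -2,"z": 108,"ax": 0,"ay": 0,"az": 0,"hand": 130}], "newtons": 25}}

```text
clock: 5.8
ee_pos: [0.6201, -0.0024, 0.0674]
orientation: [[0.113, 0.994, -0.0], [0.994, -0.113, 0.0], [0.0, -0.0, -1.0]]
wrist_force: [0.2, -0.1, 0.9]
grip_width: 0.489
```

{"method": "arm_command", "body": {"motion": [{"x": 0,"y": 0,"z": 0,"ax": 0,"ay": 0,"az": 0,"hand": 255},{"x": 0,"y": 0,"z": 0,"ax": 0,"ay": 0,"az": 0,"hand": 255},{"x": 0,"y": 0,"z": 0,"ax": 0,"ay": 0,"az": 0,"hand": 255},{"x": 0,"y": 0,"z": 0,"ax": 0,"ay": 0,"az": 0,"hand": 255},{"x": 0,"y": 0,"z": 0,"ax": 0,"ay": 0,"az": 0,"hand": 255}]}}

```text
clock: 6.3
ee_pos: [0.6201, -0.0036, 0.0683]
orientation: [[0.115, 0.993, 0.001], [0.993, -0.115, 0.0], [0.0, 0.001, -1.0]]
wrist_force: [-0.1, 0.1, 0.7]
grip_width: 0.113
```

{"method": "arm_command", "body": {"motion": [{"x": 0,"y": 0,"z": 0,"ax": 0,"ay": 0,"az": 0,"hand": 255},{"x": 0,"y": 0,"z": 0,"ax": 0,"ay": 0,"az": 0,"hand": 255},{"x": 0,"y": 0,"z": 0,"ax": 0,"ay": 0,"az": 0,"hand": 255}]}}

```text
clock: 6.6
ee_pos: [0.6201, -0.0036, 0.0682]
orientation: [[0.115, 0.993, 0.001], [0.993, -0.115, 0.0], [0.0, 0.001, -1.0]]
wrist_force: [-1.4, 0.3, 3.4]
grip_width: 0.109
```

{"method": "arm_command", "body": {"motion": [{"x": 0,"y": 0,"z": -15,"ax": 0,"ay": 0,"az": 0,"hand": 255},{"x": 0,"y": 0,"z": -35,"ax": 0,"ay": 0,"az": 0,"hand": 255},{"x": 0,"y": 0,"z": -60,"ax": 0,"ay": 0,"az": 0,"hand": 255},{"x": 0,"y": 0,"z": -80,"ax": 0,"ay": 0,"az": 0,"hand": 255},{"x": 0,"y": 0,"z": -90,"ax": 0,"ay": 0,"az": 0,"hand": 255}]}}

```text
clock: 7.1
ee_pos: [0.6208, -0.0036, 0.1603]
orientation: [[0.114, 0.993, 0.003], [0.993, -0.114, -0.0], [0.0, 0.003, -1.0]]
wrist_force: [0.4, -0.8, -1.1]
grip_width: 0.111
```

```bash
python3 -c "
from shot import *
plan((.388,.37,.15),90,n=3)"
```

```text
at [ 0.6208 -0.0036  0.1603] yaw 83.43 tilt 0.17 F [ 0.4 -0.8 -1.1] grip 0.111 t 7.1 J [ -3.  13. 104.  -0.  64. -86.]
0 xyz [114.8 -91.4   3.4] az -0.0382
1 xyz [118.2 -86.9   3.4] az -0.0382
2 xyz [121.5 -82.3   3.4] az -0.0382
```

{"method": "arm_command", "body": {"motion": [{"x": 20,"y": -15,"z": 0,"ax": 0,"ay": 0,"az": -0.005,"hand": 255},{"x": 45,"y": -35,"z": 0,"ax": 0,"ay": 0,"az": -0.01,"hand": 255},{"x": 69,"y": -55,"z": 0,"ax": 0,"ay": 0,"az": -0.02,"hand": 255},{"x": 92,"y": -73,"z": 0,"ax": 0,"ay": 0,"az": -0.03,"hand": 255},{"x": 115,"y": -91,"z": 0,"ax": 0,"ay": 0,"az": -0.038,"hand": 255}]}}

```text
clock: 7.6
ee_pos: [0.5412, 0.1219, 0.1572]
orientation: [[0.076, 0.997, -0.001], [0.997, -0.076, -0.0], [-0.0, -0.001, -1.0]]
wrist_force: [0.6, 0.5, -1.0]
grip_width: 0.112
```

{"method": "arm_command", "body": {"motion": [{"x": 24,"y": -17,"z": 0,"ax": 0,"ay": 0,"az": -0.008,"hand": 255},{"x": 47,"y": -35,"z": 0,"ax": 0,"ay": 0,"az": -0.015,"hand": 255},{"x": 71,"y": -52,"z": 0,"ax": 0,"ay": 0,"az": -0.023,"hand": 255},{"x": 94,"y": -70,"z": 0,"ax": 0,"ay": 0,"az": -0.03,"hand": 255},{"x": 118,"y": -87,"z": 0,"ax": 0,"ay": 0,"az": -0.038,"hand": 255}]}}

```text
clock: 8.1
ee_pos: [0.4635, 0.246, 0.1572]
orientation: [[0.038, 0.999, -0.001], [0.999, -0.038, -0.001], [-0.001, -0.001, -1.0]]
wrist_force: [0.0, -0.1, -1.9]
grip_width: 0.114
```

{"method": "arm_command", "body": {"motion": [{"x": 24,"y": -16,"z": 0,"ax": 0,"ay": 0,"az": -0.008,"hand": 255},{"x": 49,"y": -33,"z": 0,"ax": 0,"ay": 0,"az": -0.015,"hand": 255},{"x": 80,"y": -55,"z": 5,"ax": 0,"ay": 0,"az": -0.023,"hand": 255},{"x": 105,"y": -70,"z": 10,"ax": 0,"ay": 0,"az": -0.03,"hand": 255},{"x": 121,"y": -82,"z": 10,"ax": 0,"ay": 0,"az": -0.038,"hand": 255}]}}

```text
clock: 8.6
ee_pos: [0.3857, 0.3704, 0.1465]
orientation: [[-0.001, 1.0, -0.002], [1.0, 0.001, -0.001], [-0.001, -0.002, -1.0]]
wrist_force: [-0.7, 0.8, -1.7]
grip_width: 0.112
```

{"method": "arm_command", "body": {"motion": [{"x": 0,"y": 0,"z": 20,"ax": 0,"ay": 0,"az": 0,"hand": 255},{"x": 0,"y": 0,"z": 50,"ax": 0,"ay": 0,"az": 0,"hand": 255},{"x": 0,"y": 0,"z": 80,"ax": 0,"ay": 0,"az": 0,"hand": 255},{"x": 0,"y": 0,"z": 100,"ax": 0,"ay": 0,"az": 0,"hand": 255},{"x": 0,"y": 0,"z": 100,"ax": 0,"ay": 0,"az": 0,"hand": 255}]}}

```text
clock: 9.1
ee_pos: [0.3847, 0.3671, 0.044]
orientation: [[0.001, 1.0, -0.006], [1.0, -0.001, -0.005], [-0.005, -0.006, -1.0]]
wrist_force: [0.0, 0.1, -1.9]
grip_width: 0.11
```

```bash
python3 -c "
from shot import *
plan((.388,.37,.0122),90)"
```

```text
at [0.3847 0.3671 0.044 ] yaw 89.97 tilt 0.47 F [ 0.   0.1 -1.9] grip 0.11 t 9.1 J [ 41.  12. 119.  -0.  50. -49.]
0 xyz [ 2.9  3.3 31.8] az -0.0006
```

{"method": "arm_command", "body": {"motion": [{"x": 0,"y": 0,"z": 12,"ax": 0,"ay": 0,"az": 0,"hand": 255},{"x": 0,"y": 0,"z": 24,"ax": 0,"ay": 0,"az": 0,"hand": 255},{"x": 0,"y": 0,"z": 31,"ax": 0,"ay": 0,"az": 0,"hand": 255},{"x": 0,"y": 0,"z": 31,"ax": 0,"ay": 0,"az": 0,"hand": 255},{"x": 0,"y": 0,"z": 31,"ax": 0,"ay": 0,"az": 0,"hand": 255}]}}

```text
clock: 9.6
ee_pos: [0.3878, 0.3697, 0.0169]
orientation: [[0.001, 1.0, 0.0], [1.0, -0.001, 0.0], [0.0, 0.0, -1.0]]
wrist_force: [0.3, -0.4, -2.0]
grip_width: 0.109
```

{"method": "arm_command", "body": {"motion": [{"x": 0,"y": 0,"z": 3,"ax": 0,"ay": 0,"az": 0,"hand": 255},{"x": 0,"y": 0,"z": 5,"ax": 0,"ay": 0,"az": 0,"hand": 255},{"x": 0,"y": 0,"z": 5,"ax": 0,"ay": 0,"az": 0,"hand": 255},{"x": 0,"y": 0,"z": 5,"ax": 0,"ay": 0,"az": 0,"hand": 150},{"x": 0,"y": 0,"z": 5,"ax": 0,"ay": 0,"az": 0,"hand": 150}]}}

```text
clock: 10.1
ee_pos: [0.3881, 0.3699, 0.0121]
orientation: [[0.001, 1.0, 0.001], [1.0, -0.001, 0.001], [0.001, 0.001, -1.0]]
wrist_force: [-0.1, -0.3, 0.2]
grip_width: 0.269
```

{"method": "arm_command", "body": {"motion": [{"x": 0,"y": 0,"z": 0,"ax": 0,"ay": 0,"az": 0,"hand": 130},{"x": 0,"y": 0,"z": 0,"ax": 0,"ay": 0,"az": 0,"hand": 130},{"x": 0,"y": 0,"z": 0,"ax": 0,"ay": 0,"az": 0,"hand": 130}]}}

```text
clock: 10.4
ee_pos: [0.3878, 0.3697, 0.0119]
orientation: [[0.001, 1.0, 0.0], [1.0, -0.001, 0.0], [0.0, 0.0, -1.0]]
wrist_force: [-0.4, 0.7, 0.2]
grip_width: 0.493
```

{"method": "arm_command", "body": {"motion": [{"x": 0,"y": 0,"z": -40,"ax": 0,"ay": 0,"az": 0,"hand": 130},{"x": 0,"y": 0,"z": -90,"ax": 0,"ay": 0,"az": 0,"hand": 130},{"x": 0,"y": 0,"z": -140,"ax": 0,"ay": 0,"az": 0,"hand": 130},{"x": 0,"y": 0,"z": -150,"ax": 0,"ay": 0,"az": 0,"hand": 130}]}}

```text
clock: 10.8
ee_pos: [0.391, 0.3725, 0.1689]
orientation: [[0.001, 1.0, 0.009], [1.0, -0.001, 0.008], [0.008, 0.009, -1.0]]
wrist_force: [-0.1, 0.6, -0.0]
grip_width: 0.492
```

```bash
python3 -c "
from shot import *
plan((.5788,.0021,.16),83.4,n=3)
c=camera('scene');cv2.imwrite('pics/s1.png',c['color']);im=c['color'][280:460,300:500];cv2.imwrite('pics/s1c.png',cv2.resize(im,None,fx=3,fy=3))"
```

```text
at [0.391  0.3725 0.1689] yaw 89.96 tilt 0.68 F [-0.1  0.6 -0. ] grip 0.492 t 10.8 J [ 41.   3. 113.   0.  63. -49.]
0 xyz [-123.4   62.7    3. ] az 0.0381
1 xyz [-120.9   67.4    3. ] az 0.0381
2 xyz [-118.3   71.9    3. ] az 0.0381
```

View pics/s1.png

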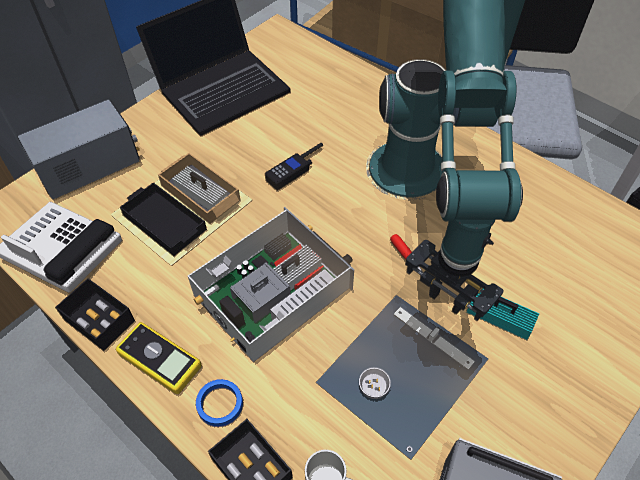

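The bar lies flat on the mat at about (430,335), clear of the dish (375,383). Next is the duct.

{"method": "arm_command", "body": {"motion": [{"x": -123,"y": 63,"z": 0,"ax": 0,"ay": 0,"az": 0.038,"hand": 130},{"x": -123,"y": 63,"z": 0,"ax": 0,"ay": 0,"az": 0.038,"hand": 130},{"x": -123,"y": 63,"z": 0,"ax": 0,"ay": 0,"az": 0.038,"hand": 130}]}}

```text
clock: 11.15
ee_pos: [0.45, 0.2443, 0.1599]
orientation: [[0.038, 0.999, -0.002], [0.999, -0.038, -0.002], [-0.002, -0.002, -1.0]]
wrist_force: [-0.3, -0.8, 0.2]
grip_width: 0.487
```

{"method": "arm_command", "body": {"motion": [{"x": -121,"y": 67,"z": 0,"ax": 0,"ay": 0,"az": 0.038,"hand": 130},{"x": -121,"y": 67,"z": 0,"ax": 0,"ay": 0,"az": 0.038,"hand": 130},{"x": -121,"y": 67,"z": 0,"ax": 0,"ay": 0,"az": 0.038,"hand": 130}]}}

```text
clock: 11.45
ee_pos: [0.5124, 0.1204, 0.1597]
orientation: [[0.078, 0.997, -0.003], [0.997, -0.078, -0.001], [-0.001, -0.002, -1.0]]
wrist_force: [1.3, -0.3, -0.3]
grip_width: 0.489
```

{"method": "arm_command", "body": {"motion": [{"x": -118,"y": 72,"z": 0,"ax": 0,"ay": 0,"az": 0.038,"hand": 130},{"x": -118,"y": 72,"z": 0,"ax": 0,"ay": 0,"az": 0.038,"hand": 130},{"x": -118,"y": 72,"z": 0,"ax": 0,"ay": 0,"az": 0.038,"hand": 130},{"x": -118,"y": 72,"z": 0,"ax": 0,"ay": 0,"az": 0.038,"hand": 130},{"x": -118,"y": 72,"z": 0,"ax": 0,"ay": 0,"az": 0.038,"hand": 130}]}}

```text
clock: 11.95
ee_pos: [0.5745, -0.0008, 0.1596]
orientation: [[0.117, 0.993, -0.004], [0.993, -0.117, 0.001], [0.0, -0.004, -1.0]]
wrist_force: [0.5, 0.3, -0.7]
grip_width: 0.488
```

```bash
python3 -c "
from shot import *
plan((.5788,.0021,.066),83.4,n=1)"
```

```text
at [ 0.5745 -0.0008  0.1596] yaw 83.29 tilt 0.21 F [ 0.5  0.3 -0.7] grip 0.488 t 11.9 J [ -3.   8. 109.   0.  63. -86.]
0 xyz [ 3.4  3.9 93.6] az -0.0019
```

{"method": "arm_command", "body": {"motion": [{"x": 3,"y": 4,"z": 40,"ax": 0,"ay": 0,"az": 0,"hand": 130},{"x": 3,"y": 4,"z": 70,"ax": 0,"ay": 0,"az": 0,"hand": 130},{"x": 3,"y": 4,"z": 86,"ax": 0,"ay": 0,"az": 0,"hand": 130},{"x": 3,"y": 4,"z": 94,"ax": 0,"ay": 0,"az": 0,"hand": 130},{"x": 3,"y": 4,"z": 94,"ax": 0,"ay": 0,"az": 0,"hand": 130}]}}

```text
clock: 12.45
ee_pos: [0.5787, 0.0032, 0.0666]
orientation: [[0.113, 0.994, -0.002], [0.994, -0.113, 0.0], [-0.0, -0.002, -1.0]]
wrist_force: [0.0, 0.1, 0.4]
grip_width: 0.489
```

{"method": "arm_command", "body": {"motion": [{"x": 0,"y": 0,"z": 0,"ax": 0,"ay": 0,"az": 0,"hand": 255},{"x": 0,"y": 0,"z": 0,"ax": 0,"ay": 0,"az": 0,"hand": 255},{"x": 0,"y": 0,"z": 0,"ax": 0,"ay": 0,"az": 0,"hand": 255},{"x": 0,"y": 0,"z": 0,"ax": 0,"ay": 0,"az": 0,"hand": 255},{"x": 0,"y": 0,"z": 0,"ax": 0,"ay": 0,"az": 0,"hand": 255}]}}

```text
clock: 12.95
ee_pos: [0.5805, 0.0021, 0.0686]
orientation: [[0.115, 0.993, 0.002], [0.993, -0.115, -0.0], [-0.0, 0.002, -1.0]]
wrist_force: [0.1, -1.2, 2.4]
grip_width: 0.11
```

{"method": "arm_command", "body": {"motion": [{"x": 0,"y": 0,"z": 0,"ax": 0,"ay": 0,"az": 0,"hand": 255},{"x": 0,"y": 0,"z": 0,"ax": 0,"ay": 0,"az": 0,"hand": 255},{"x": 0,"y": 0,"z": 0,"ax": 0,"ay": 0,"az": 0,"hand": 255}]}}

```text
clock: 13.25
ee_pos: [0.5805, 0.0021, 0.0686]
orientation: [[0.115, 0.993, 0.001], [0.993, -0.115, -0.0], [-0.0, 0.001, -1.0]]
wrist_force: [-1.0, -1.9, 5.1]
grip_width: 0.113
```

{"method": "arm_command", "body": {"motion": [{"x": 0,"y": 0,"z": -15,"ax": 0,"ay": 0,"az": 0,"hand": 255},{"x": 0,"y": 0,"z": -40,"ax": 0,"ay": 0,"az": 0,"hand": 255},{"x": 0,"y": 0,"z": -70,"ax": 0,"ay": 0,"az": 0,"hand": 255},{"x": 0,"y": 0,"z": -95,"ax": 0,"ay": 0,"az": 0,"hand": 255},{"x": 0,"y": 0,"z": -110,"ax": 0,"ay": 0,"az": 0,"hand": 255}]}}

```text
clock: 13.75
ee_pos: [0.5807, 0.0025, 0.1804]
orientation: [[0.115, 0.993, 0.003], [0.993, -0.115, 0.0], [0.0, 0.003, -1.0]]
wrist_force: [0.1, -0.4, -1.0]
grip_width: 0.108
```

```bash
python3 -c "
from shot import *
plan((.468,.365,.18),90,n=3)"
```

```text
at [0.5807 0.0025 0.1804] yaw 83.42 tilt 0.16 F [ 0.1 -0.4 -1. ] grip 0.108 t 13.8 J [ -2.   7. 107.   0.  65. -86.]
0 xyz [ 1.157e+02 -5.120e+01  1.000e-01] az -0.0383
1 xyz [ 1.176e+02 -4.670e+01  1.000e-01] az -0.0383
2 xyz [ 1.193e+02 -4.220e+01  1.000e-01] az -0.0383
```

{"method": "arm_command", "body": {"motion": [{"x": 20,"y": -8,"z": 0,"ax": 0,"ay": 0,"az": -0.005,"hand": 255},{"x": 45,"y": -20,"z": 0,"ax": 0,"ay": 0,"az": -0.015,"hand": 255},{"x": 70,"y": -31,"z": 0,"ax": 0,"ay": 0,"az": -0.023,"hand": 255},{"x": 93,"y": -41,"z": 0,"ax": 0,"ay": 0,"az": -0.03,"hand": 255},{"x": 116,"y": -51,"z": 0,"ax": 0,"ay": 0,"az": -0.038,"hand": 255}]}}

```text
clock: 14.25
ee_pos: [0.5414, 0.1244, 0.1773]
orientation: [[0.077, 0.997, -0.001], [0.997, -0.077, 0.0], [-0.0, -0.001, -1.0]]
wrist_force: [0.2, -0.3, -1.2]
grip_width: 0.108
```

{"method": "arm_command", "body": {"motion": [{"x": 24,"y": -9,"z": 0,"ax": 0,"ay": 0,"az": -0.008,"hand": 255},{"x": 47,"y": -19,"z": 0,"ax": 0,"ay": 0,"az": -0.015,"hand": 255},{"x": 71,"y": -28,"z": 0,"ax": 0,"ay": 0,"az": -0.023,"hand": 255},{"x": 94,"y": -38,"z": 0,"ax": 0,"ay": 0,"az": -0.03,"hand": 255},{"x": 118,"y": -47,"z": 0,"ax": 0,"ay": 0,"az": -0.038,"hand": 255}]}}

```text
clock: 14.75
ee_pos: [0.5035, 0.2454, 0.1772]
orientation: [[0.039, 0.999, -0.002], [0.999, -0.039, -0.0], [-0.001, -0.002, -1.0]]
wrist_force: [0.5, -0.1, -1.6]
grip_width: 0.109
```

{"method": "arm_command", "body": {"motion": [{"x": 24,"y": -8,"z": 0,"ax": 0,"ay": 0,"az": -0.008,"hand": 255},{"x": 49,"y": -17,"z": 0,"ax": 0,"ay": 0,"az": -0.015,"hand": 255},{"x": 80,"y": -28,"z": 0,"ax": 0,"ay": 0,"az": -0.023,"hand": 255},{"x": 105,"y": -37,"z": 0,"ax": 0,"ay": 0,"az": -0.03,"hand": 255},{"x": 119,"y": -42,"z": 0,"ax": 0,"ay": 0,"az": -0.038,"hand": 255}]}}

```text
clock: 15.25
ee_pos: [0.4661, 0.3668, 0.1772]
orientation: [[-0.001, 1.0, -0.001], [1.0, 0.001, -0.0], [-0.0, -0.001, -1.0]]
wrist_force: [-0.2, -0.1, -0.8]
grip_width: 0.11
```

{"method": "arm_command", "body": {"motion": [{"x": 0,"y": 0,"z": 10,"ax": 0,"ay": 0,"az": 0,"hand": 255},{"x": 0,"y": 0,"z": 40,"ax": 0,"ay": 0,"az": 0,"hand": 255},{"x": 0,"y": 0,"z": 75,"ax": 0,"ay": 0,"az": 0,"hand": 255},{"x": 0,"y": 0,"z": 100,"ax": 0,"ay": 0,"az": 0,"hand": 255},{"x": 0,"y": 0,"z": 100,"ax": 0,"ay": 0,"az": 0,"hand": 255}]}}

```text
clock: 15.75
ee_pos: [0.4641, 0.3613, 0.0723]
orientation: [[0.002, 1.0, -0.008], [1.0, -0.002, -0.007], [-0.007, -0.008, -1.0]]
wrist_force: [-1.3, 0.2, -0.9]
grip_width: 0.107
```

{"method": "arm_command", "body": {"motion": [{"x": 0,"y": 0,"z": 0,"ax": 0,"ay": 0,"az": 0,"hand": 255},{"x": 0,"y": 0,"z": 0,"ax": 0,"ay": 0,"az": 0,"hand": 255}]}}

```text
clock: 15.95
ee_pos: [0.4687, 0.3654, 0.0793]
orientation: [[0.001, 1.0, 0.002], [1.0, -0.001, 0.001], [0.001, 0.002, -1.0]]
wrist_force: [0.1, 0.3, -0.2]
grip_width: 0.109
```

Lower 13 mm, release, rise, and head for the old module, at chassis x -60 → world about (0.4874, 0.0127).

{"method": "arm_command", "body": {"motion": [{"x": 0,"y": 0,"z": 5,"ax": 0,"ay": 0,"az": 0,"hand": 255},{"x": 0,"y": 0,"z": 10,"ax": 0,"ay": 0,"az": 0,"hand": 255},{"x": 0,"y": 0,"z": 13,"ax": 0,"ay": 0,"az": 0,"hand": 255},{"x": 0,"y": 0,"z": 13,"ax": 0,"ay": 0,"az": 0,"hand": 255},{"x": 0,"y": 0,"z": 13,"ax": 0,"ay": 0,"az": 0,"hand": 255}]}}

```text
clock: 16.45
ee_pos: [0.4676, 0.3654, 0.0656]
orientation: [[0.001, 1.0, 0.001], [1.0, -0.001, 0.0], [0.0, 0.001, -1.0]]
wrist_force: [-1.4, -2.0, 5.0]
grip_width: 0.11
```

{"method": "arm_command", "body": {"motion": [{"x": 0,"y": 0,"z": 0,"ax": 0,"ay": 0,"az": 0,"hand": 130},{"x": 0,"y": 0,"z": 0,"ax": 0,"ay": 0,"az": 0,"hand": 130},{"x": 0,"y": 0,"z": 0,"ax": 0,"ay": 0,"az": 0,"hand": 130},{"x": 0,"y": 0,"z": 0,"ax": 0,"ay": 0,"az": 0,"hand": 130},{"x": 0,"y": 0,"z": 0,"ax": 0,"ay": 0,"az": 0,"hand": 130}]}}

```text
clock: 16.95
ee_pos: [0.4672, 0.3652, 0.0645]
orientation: [[0.001, 1.0, -0.0], [1.0, -0.001, -0.0], [-0.0, -0.0, -1.0]]
wrist_force: [0.2, -0.0, 0.2]
grip_width: 0.488
```

{"method": "arm_command", "body": {"motion": [{"x": 0,"y": 0,"z": -30,"ax": 0,"ay": 0,"az": 0,"hand": 130},{"x": 0,"y": 0,"z": -70,"ax": 0,"ay": 0,"az": 0,"hand": 130},{"x": 0,"y": 0,"z": -100,"ax": 0,"ay": 0,"az": 0,"hand": 130},{"x": 0,"y": 0,"z": -110,"ax": 0,"ay": 0,"az": 0,"hand": 130},{"x": 0,"y": 0,"z": -110,"ax": 0,"ay": 0,"az": 0,"hand": 130}]}}

```text
clock: 17.45
ee_pos: [0.4684, 0.366, 0.1765]
orientation: [[0.001, 1.0, 0.003], [1.0, -0.001, 0.002], [0.002, 0.003, -1.0]]
wrist_force: [0.8, 0.2, -0.0]
grip_width: 0.496
```

```bash
python3 -c "
from shot import *
plan((.4874,.0127,.16),83.4,n=2)
c=camera('scene');cv2.imwrite('pics/s2.png',c['color'][280:460,300:500])"
```

```text
at [0.4684 0.366  0.1765] yaw 89.95 tilt 0.22 F [ 0.8  0.2 -0. ] grip 0.496 t 17.4 J [ 36.   9. 106.  -0.  65. -54.]
0 xyz [-176.6    9.6    8.3] az 0.0572
1 xyz [-175.8   19.7    8.3] az 0.0572
```

View pics/s2.png

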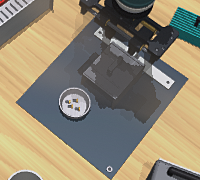

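The duct stands on the mat between bar and dish. Now the old module.

{"method": "arm_command", "body": {"motion": [{"x": -177,"y": 10,"z": 0,"ax": 0,"ay": 0,"az": 0.057,"hand": 130},{"x": -177,"y": 10,"z": 0,"ax": 0,"ay": 0,"az": 0.057,"hand": 130},{"x": -177,"y": 10,"z": 0,"ax": 0,"ay": 0,"az": 0.057,"hand": 130},{"x": -177,"y": 10,"z": 0,"ax": 0,"ay": 0,"az": 0.057,"hand": 130}]}}

```text
clock: 17.9
ee_pos: [0.475, 0.1847, 0.1715]
orientation: [[0.059, 0.998, -0.005], [0.998, -0.059, -0.003], [-0.003, -0.005, -1.0]]
wrist_force: [-0.1, 0.1, 0.1]
grip_width: 0.492
```

{"method": "arm_command", "body": {"motion": [{"x": -176,"y": 20,"z": 15,"ax": 0,"ay": 0,"az": 0.057,"hand": 130},{"x": -176,"y": 20,"z": 15,"ax": 0,"ay": 0,"az": 0.057,"hand": 130},{"x": -176,"y": 20,"z": 15,"ax": 0,"ay": 0,"az": 0.057,"hand": 130},{"x": -176,"y": 20,"z": 15,"ax": 0,"ay": 0,"az": 0.057,"hand": 130},{"x": -176,"y": 20,"z": 15,"ax": 0,"ay": 0,"az": 0.057,"hand": 130}]}}

```text
clock: 18.4
ee_pos: [0.4849, 0.0084, 0.1566]
orientation: [[0.119, 0.993, -0.005], [0.993, -0.119, -0.001], [-0.001, -0.005, -1.0]]
wrist_force: [-0.8, -0.0, -0.1]
grip_width: 0.489
```

{"method": "arm_command", "body": {"motion": [{"x": 0,"y": 0,"z": 0,"ax": 0,"ay": 0,"az": 0,"hand": 130},{"x": 0,"y": 0,"z": 0,"ax": 0,"ay": 0,"az": 0,"hand": 130}]}}

```text
clock: 18.6
ee_pos: [0.4862, 0.0123, 0.1585]
orientation: [[0.114, 0.993, -0.002], [0.993, -0.114, 0.001], [0.0, -0.002, -1.0]]
wrist_force: [-0.3, 0.7, 0.0]
grip_width: 0.487
```

```bash
python3 -c "
from shot import *
plan((.4874,.0127,.057),83.4,n=1)"
```

```text
at [0.4862 0.0123 0.1585] yaw 83.46 tilt 0.13 F [-0.3  0.7  0. ] grip 0.487 t 18.6 J [ -2.  -2. 119.   0.  62. -85.]
0 xyz [  0.5   1.1 101.5] az 0.001
```

{"method": "arm_command", "body": {"motion": [{"x": 0,"y": 1,"z": 40,"ax": 0,"ay": 0,"az": 0,"hand": 130},{"x": 0,"y": 1,"z": 75,"ax": 0,"ay": 0,"az": 0,"hand": 130},{"x": 0,"y": 1,"z": 92,"ax": 0,"ay": 0,"az": 0,"hand": 130},{"x": 0,"y": 1,"z": 101,"ax": 0,"ay": 0,"az": 0,"hand": 130},{"x": 0,"y": 1,"z": 101,"ax": 0,"ay": 0,"az": 0,"hand": 130}], "newtons": 40}}

```text
clock: 19.1
ee_pos: [0.4869, 0.0124, 0.0574]
orientation: [[0.113, 0.994, -0.003], [0.994, -0.113, 0.0], [-0.0, -0.003, -1.0]]
wrist_force: [0.2, -0.0, -0.1]
grip_width: 0.49
```

{"method": "arm_command", "body": {"motion": [{"x": 0,"y": 0,"z": 0,"ax": 0,"ay": 0,"az": 0,"hand": 255},{"x": 0,"y": 0,"z": 0,"ax": 0,"ay": 0,"az": 0,"hand": 255},{"x": 0,"y": 0,"z": 0,"ax": 0,"ay": 0,"az": 0,"hand": 255},{"x": 0,"y": 0,"z": 0,"ax": 0,"ay": 0,"az": 0,"hand": 255},{"x": 0,"y": 0,"z": 0,"ax": 0,"ay": 0,"az": 0,"hand": 255}]}}

```text
clock: 19.6
ee_pos: [0.4886, 0.0112, 0.0595]
orientation: [[0.115, 0.993, 0.001], [0.993, -0.115, -0.0], [0.0, 0.001, -1.0]]
wrist_force: [-0.1, -1.1, 2.8]
grip_width: 0.106
```

{"method": "arm_command", "body": {"motion": [{"x": 0,"y": 0,"z": 0,"ax": 0,"ay": 0,"az": 0,"hand": 255},{"x": 0,"y": 0,"z": 0,"ax": 0,"ay": 0,"az": 0,"hand": 255},{"x": 0,"y": 0,"z": 0,"ax": 0,"ay": 0,"az": 0,"hand": 255}]}}

```text
clock: 19.9
ee_pos: [0.4886, 0.0112, 0.0595]
orientation: [[0.115, 0.993, 0.001], [0.993, -0.115, -0.0], [0.0, 0.001, -1.0]]
wrist_force: [-1.4, -0.1, 5.0]
grip_width: 0.104
```

{"method": "arm_command", "body": {"motion": [{"x": 0,"y": 0,"z": -10,"ax": 0,"ay": 0,"az": 0,"hand": 255},{"x": 0,"y": 0,"z": -30,"ax": 0,"ay": 0,"az": 0,"hand": 255},{"x": 0,"y": 0,"z": -55,"ax": 0,"ay": 0,"az": 0,"hand": 255},{"x": 0,"y": 0,"z": -85,"ax": 0,"ay": 0,"az": 0,"hand": 255},{"x": 0,"y": 0,"z": -115,"ax": 0,"ay": 0,"az": 0,"hand": 255}]}}

```text
clock: 20.4
ee_pos: [0.4864, 0.0112, 0.1736]
orientation: [[0.115, 0.993, -0.003], [0.993, -0.115, 0.0], [-0.0, -0.003, -1.0]]
wrist_force: [1.8, -0.6, -4.8]
grip_width: 0.104
```

{"method": "arm_command", "body": {"motion": [{"x": 0,"y": 0,"z": -10,"ax": 0,"ay": 0,"az": 0,"hand": 255},{"x": 0,"y": 0,"z": -15,"ax": 0,"ay": 0,"az": 0,"hand": 255},{"x": 0,"y": 0,"z": -15,"ax": 0,"ay": 0,"az": 0,"hand": 255}]}}

```text
clock: 20.7
ee_pos: [0.4874, 0.0112, 0.188]
orientation: [[0.115, 0.993, -0.001], [0.993, -0.115, 0.0], [-0.0, -0.001, -1.0]]
wrist_force: [-0.1, -1.3, -5.0]
grip_width: 0.105
```

```bash
python3 -c "
from shot import *
plan((.5845,-.3595,.185),1.1)"
```

```text
at [0.4874 0.0112 0.188 ] yaw 83.42 tilt 0.06 F [-0.1 -1.3 -5. ] grip 0.105 t 20.7 J [ -2.  -3. 117.   0.  66. -85.]
0 xyz [-119.1   46.3    1. ] az 0.4789
1 xyz [-84.3  96.    1. ] az 0.4789
2 xyz [-30.6 124.    1. ] az 0.4789
```

{"method": "arm_command", "body": {"motion": [{"x": -20,"y": 8,"z": 0,"ax": 0,"ay": 0,"az": 0.08,"hand": 255},{"x": -45,"y": 17,"z": 0,"ax": 0,"ay": 0,"az": 0.18,"hand": 255},{"x": -70,"y": 27,"z": 0,"ax": 0,"ay": 0,"az": 0.28,"hand": 255},{"x": -95,"y": 37,"z": 0,"ax": 0,"ay": 0,"az": 0.38,"hand": 255},{"x": -119,"y": 46,"z": 0,"ax": 0,"ay": 0,"az": 0.479,"hand": 255}]}}

```text
clock: 21.2
ee_pos: [0.5188, -0.1129, 0.186]
orientation: [[0.563, 0.826, -0.004], [0.826, -0.563, 0.001], [-0.001, -0.004, -1.0]]
wrist_force: [-0.0, -0.0, -4.1]
grip_width: 0.106
```

{"method": "arm_command", "body": {"motion": [{"x": -17,"y": 19,"z": 0,"ax": 0,"ay": 0,"az": 0.1,"hand": 255},{"x": -34,"y": 38,"z": 0,"ax": 0,"ay": 0,"az": 0.2,"hand": 255},{"x": -51,"y": 58,"z": 0,"ax": 0,"ay": 0,"az": 0.29,"hand": 255},{"x": -68,"y": 77,"z": 0,"ax": 0,"ay": 0,"az": 0.385,"hand": 255},{"x": -84,"y": 96,"z": 0,"ax": 0,"ay": 0,"az": 0.479,"hand": 255}]}}

```text
clock: 21.7
ee_pos: [0.5512, -0.236, 0.1855]
orientation: [[0.88, 0.474, -0.005], [0.474, -0.881, 0.002], [-0.003, -0.004, -1.0]]
wrist_force: [0.1, -0.1, -3.8]
grip_width: 0.106
```

{"method": "arm_command", "body": {"motion": [{"x": -7,"y": 28,"z": 0,"ax": 0,"ay": 0,"az": 0.11,"hand": 255},{"x": -14,"y": 57,"z": 0,"ax": 0,"ay": 0,"az": 0.22,"hand": 255},{"x": -21,"y": 85,"z": 0,"ax": 0,"ay": 0,"az": 0.33,"hand": 255},{"x": -27,"y": 109,"z": 0,"ax": 0,"ay": 0,"az": 0.42,"hand": 255},{"x": -31,"y": 124,"z": 0,"ax": 0,"ay": 0,"az": 0.479,"hand": 255}]}}

```text
clock: 22.2
ee_pos: [0.5836, -0.3605, 0.1851]
orientation: [[1.0, 0.015, -0.004], [0.015, -1.0, 0.002], [-0.004, -0.002, -1.0]]
wrist_force: [-0.0, 0.2, -3.8]
grip_width: 0.108
```

{"method": "arm_command", "body": {"motion": [{"x": 0,"y": 0,"z": 20,"ax": 0,"ay": 0,"az": 0,"hand": 255},{"x": 0,"y": 0,"z": 45,"ax": 0,"ay": 0,"az": 0,"hand": 255},{"x": 0,"y": 0,"z": 65,"ax": 0,"ay": 0,"az": 0,"hand": 255},{"x": 0,"y": 0,"z": 70,"ax": 0,"ay": 0,"az": 0,"hand": 255},{"x": 0,"y": 0,"z": 70,"ax": 0,"ay": 0,"az": 0,"hand": 255}]}}

```text
clock: 22.7
ee_pos: [0.5827, -0.3581, 0.1151]
orientation: [[1.0, 0.019, -0.005], [0.019, -1.0, 0.003], [-0.005, -0.004, -1.0]]
wrist_force: [0.7, 0.3, -4.2]
grip_width: 0.109
```

```bash
python3 -c "
from shot import *
plan((.5845,-.3595,.062),1.1)
c=camera('scene');cv2.imwrite('pics/s3.png',cv2.resize(c['color'][100:280,80:300],None,fx=2,fy=2))"
```

```text
at [ 0.5827 -0.3581  0.1151] yaw 1.09 tilt 0.36 F [ 0.7  0.3 -4.2] grip 0.109 t 22.7 J [-34.  22.  97.   0.  62. -35.]
0 xyz [ 1.7  1.5 53.1] az -0.0002
```

View pics/s3.png

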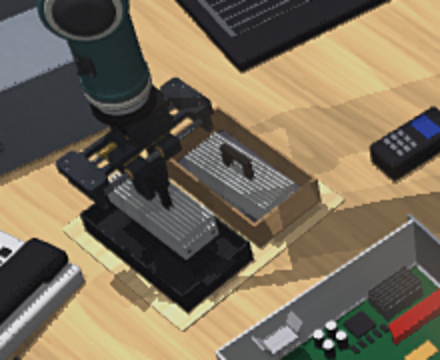

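The module is level over the tray, so I'll lower it.

{"method": "arm_command", "body": {"motion": [{"x": 2,"y": 1,"z": 15,"ax": 0,"ay": 0,"az": 0,"hand": 255},{"x": 2,"y": 1,"z": 30,"ax": 0,"ay": 0,"az": 0,"hand": 255},{"x": 2,"y": 1,"z": 42,"ax": 0,"ay": 0,"az": 0,"hand": 255},{"x": 2,"y": 1,"z": 50,"ax": 0,"ay": 0,"az": 0,"hand": 255},{"x": 2,"y": 1,"z": 52,"ax": 0,"ay": 0,"az": 0,"hand": 255}]}}

```text
clock: 23.25
ee_pos: [0.5855, -0.3595, 0.0645]
orientation: [[1.0, 0.019, -0.003], [0.019, -1.0, 0.002], [-0.003, -0.002, -1.0]]
wrist_force: [-0.2, -0.2, -4.3]
grip_width: 0.109
```

{"method": "arm_command", "body": {"motion": [{"x": 0,"y": 0,"z": 1,"ax": 0,"ay": 0,"az": 0,"hand": 255},{"x": 0,"y": 0,"z": 2,"ax": 0,"ay": 0,"az": 0,"hand": 255},{"x": 0,"y": 0,"z": 2,"ax": 0,"ay": 0,"az": 0,"hand": 255}]}}

```text
clock: 23.55
ee_pos: [0.5871, -0.3606, 0.0654]
orientation: [[1.0, 0.019, 0.001], [0.019, -1.0, -0.001], [0.001, 0.001, -1.0]]
wrist_force: [0.3, -0.2, -3.9]
grip_width: 0.107
```

{"method": "arm_command", "body": {"motion": [{"x": -1,"y": 0,"z": 2,"ax": 0,"ay": 0,"az": 0,"hand": 255},{"x": -1,"y": 0,"z": 4,"ax": 0,"ay": 0,"az": 0,"hand": 255},{"x": -1,"y": 0,"z": 4,"ax": 0,"ay": 0,"az": 0,"hand": 255}]}}

```text
clock: 23.85
ee_pos: [0.5859, -0.3605, 0.0615]
orientation: [[1.0, 0.019, 0.001], [0.019, -1.0, -0.0], [0.001, 0.0, -1.0]]
wrist_force: [-1.1, 0.1, 1.2]
grip_width: 0.11
```

{"method": "arm_command", "body": {"motion": [{"x": 0,"y": 0,"z": 1,"ax": 0,"ay": 0,"az": 0,"hand": 255},{"x": 0,"y": 0,"z": 1,"ax": 0,"ay": 0,"az": 0,"hand": 255}]}}

```text
clock: 24.05
ee_pos: [0.586, -0.3605, 0.0616]
orientation: [[1.0, 0.019, 0.001], [0.019, -1.0, -0.001], [0.001, 0.001, -1.0]]
wrist_force: [-3.9, 3.0, 5.6]
grip_width: 0.106
```

Contact was at the expected height (pad 4 mm). Release, then go to the spare.

{"method": "arm_command", "body": {"motion": [{"x": 0,"y": 0,"z": 0,"ax": 0,"ay": 0,"az": 0,"hand": 130},{"x": 0,"y": 0,"z": 0,"ax": 0,"ay": 0,"az": 0,"hand": 130},{"x": 0,"y": 0,"z": 0,"ax": 0,"ay": 0,"az": 0,"hand": 130},{"x": 0,"y": 0,"z": 0,"ax": 0,"ay": 0,"az": 0,"hand": 130},{"x": 0,"y": 0,"z": 0,"ax": 0,"ay": 0,"az": 0,"hand": 130}]}}

```text
clock: 24.55
ee_pos: [0.5857, -0.3603, 0.0596]
orientation: [[1.0, 0.019, -0.0], [0.019, -1.0, 0.0], [-0.0, -0.0, -1.0]]
wrist_force: [0.3, -0.3, -0.0]
grip_width: 0.488
```

{"method": "arm_command", "body": {"motion": [{"x": 0,"y": 0,"z": -30,"ax": 0,"ay": 0,"az": 0,"hand": 130},{"x": 0,"y": 0,"z": -60,"ax": 0,"ay": 0,"az": 0,"hand": 130},{"x": 0,"y": 0,"z": -70,"ax": 0,"ay": 0,"az": 0,"hand": 130},{"x": -64,"y": -2,"z": -70,"ax": 0,"ay": 0,"az": -0.025,"hand": 130},{"x": -64,"y": -2,"z": -70,"ax": 0,"ay": 0,"az": -0.025,"hand": 130}]}}

```text
clock: 25.05
ee_pos: [0.518, -0.3586, 0.1284]
orientation: [[0.999, 0.044, -0.004], [0.044, -0.999, 0.002], [-0.004, -0.002, -1.0]]
wrist_force: [0.2, 0.4, -0.1]
grip_width: 0.493
```

{"method": "arm_command", "body": {"motion": [{"x": -65,"y": -2,"z": 0,"ax": 0,"ay": 0,"az": -0.025,"hand": 130},{"x": -65,"y": -2,"z": 0,"ax": 0,"ay": 0,"az": -0.025,"hand": 130},{"x": -65,"y": -2,"z": 0,"ax": 0,"ay": 0,"az": -0.025,"hand": 130},{"x": -65,"y": -2,"z": 0,"ax": 0,"ay": 0,"az": -0.025,"hand": 130},{"x": -65,"y": -2,"z": 0,"ax": 0,"ay": 0,"az": -0.025,"hand": 130}]}}

```text
clock: 25.55
ee_pos: [0.4581, -0.3608, 0.13]
orientation: [[0.998, 0.069, 0.001], [0.069, -0.998, -0.001], [0.001, 0.001, -1.0]]
wrist_force: [-0.3, 0.2, 0.7]
grip_width: 0.489
```

```bash
python3 -c "
from shot import *
plan((.4562,-.3555,.063),3.9)
c=camera('scene');cv2.imwrite('pics/s4.png',cv2.resize(c['color'][100:280,80:300],None,fx=2,fy=2))"
```

```text
at [ 0.4581 -0.3608  0.13  ] yaw 3.97 tilt 0.09 F [-0.3  0.2  0.7] grip 0.489 t 25.6 J [-41.  10. 110.   0.  60. -45.]
0 xyz [-1.5 -5.4 67. ] az 0.0011
```

View pics/s4.png

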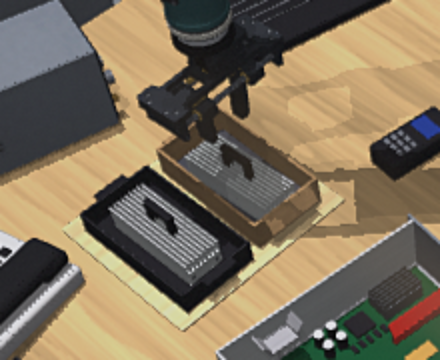

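The old module lies flat in the tray, and the open fingers straddle the spare's handle (235,155). Descend and grip.

{"method": "arm_command", "body": {"motion": [{"x": -1,"y": -5,"z": 20,"ax": 0,"ay": 0,"az": 0,"hand": 130},{"x": -1,"y": -5,"z": 45,"ax": 0,"ay": 0,"az": 0,"hand": 130},{"x": -1,"y": -5,"z": 60,"ax": 0,"ay": 0,"az": 0,"hand": 130},{"x": -1,"y": -5,"z": 67,"ax": 0,"ay": 0,"az": 0,"hand": 130},{"x": -1,"y": -5,"z": 67,"ax": 0,"ay": 0,"az": 0,"hand": 130}]}}

```text
clock: 26.1
ee_pos: [0.4551, -0.3549, 0.0615]
orientation: [[0.998, 0.069, -0.002], [0.069, -0.998, 0.001], [-0.002, -0.002, -1.0]]
wrist_force: [-0.6, -1.0, 0.4]
grip_width: 0.49
```

{"method": "arm_command", "body": {"motion": [{"x": 0,"y": 0,"z": 0,"ax": 0,"ay": 0,"az": 0,"hand": 255},{"x": 0,"y": 0,"z": 0,"ax": 0,"ay": 0,"az": 0,"hand": 255},{"x": 0,"y": 0,"z": 0,"ax": 0,"ay": 0,"az": 0,"hand": 255},{"x": 0,"y": 0,"z": 0,"ax": 0,"ay": 0,"az": 0,"hand": 255},{"x": 0,"y": 0,"z": 0,"ax": 0,"ay": 0,"az": 0,"hand": 255}]}}

```text
clock: 26.6
ee_pos: [0.4558, -0.3558, 0.0633]
orientation: [[0.998, 0.069, 0.001], [0.069, -0.998, -0.001], [0.001, 0.001, -1.0]]
wrist_force: [0.9, 1.1, 1.0]
grip_width: 0.103
```

{"method": "arm_command", "body": {"motion": [{"x": 0,"y": 0,"z": 0,"ax": 0,"ay": 0,"az": 0,"hand": 255},{"x": 0,"y": 0,"z": 0,"ax": 0,"ay": 0,"az": 0,"hand": 255},{"x": 0,"y": 0,"z": 0,"ax": 0,"ay": 0,"az": 0,"hand": 255}]}}

```text
clock: 26.9
ee_pos: [0.4558, -0.3558, 0.0633]
orientation: [[0.998, 0.069, 0.001], [0.069, -0.998, -0.001], [0.001, 0.001, -1.0]]
wrist_force: [1.6, 0.2, 2.3]
grip_width: 0.104
```

{"method": "arm_command", "body": {"motion": [{"x": 0,"y": 0,"z": -10,"ax": 0,"ay": 0,"az": 0,"hand": 255},{"x": 0,"y": 0,"z": -30,"ax": 0,"ay": 0,"az": 0,"hand": 255},{"x": 0,"y": 0,"z": -55,"ax": 0,"ay": 0,"az": 0,"hand": 255},{"x": 0,"y": 0,"z": -85,"ax": 0,"ay": 0,"az": 0,"hand": 255},{"x": 0,"y": 0,"z": -115,"ax": 0,"ay": 0,"az": 0,"hand": 255}]}}

```text
clock: 27.4
ee_pos: [0.4537, -0.3545, 0.1775]
orientation: [[0.998, 0.069, -0.003], [0.069, -0.998, 0.002], [-0.003, -0.003, -1.0]]
wrist_force: [-0.5, -0.9, -4.1]
grip_width: 0.105
```

{"method": "arm_command", "body": {"motion": [{"x": 0,"y": 0,"z": -10,"ax": 0,"ay": 0,"az": 0,"hand": 255},{"x": 0,"y": 0,"z": -15,"ax": 0,"ay": 0,"az": 0,"hand": 255},{"x": 0,"y": 0,"z": -15,"ax": 0,"ay": 0,"az": 0,"hand": 255}]}}

```text
clock: 27.7
ee_pos: [0.4547, -0.3551, 0.192]
orientation: [[0.998, 0.069, -0.001], [0.069, -0.998, 0.001], [-0.001, -0.001, -1.0]]
wrist_force: [-0.6, 0.1, -3.7]
grip_width: 0.106
```

```bash
python3 -c "
from shot import *
plan((.4874,.0115,.19),83.4)
shot('w6')"
```

```text
at [ 0.4547 -0.3551  0.192 ] yaw 3.95 tilt 0.07 F [-0.6  0.1 -3.7] grip 0.106 t 27.7 J [-40.   7. 107.  -0.  66. -44.]
0 xyz [  19.3 -121.2    0.7] az -0.4622
1 xyz [ 71.3 -99.8   0.7] az -0.4622
2 xyz [108.3 -57.6   0.7] az -0.4622
```

View pics/w6.png

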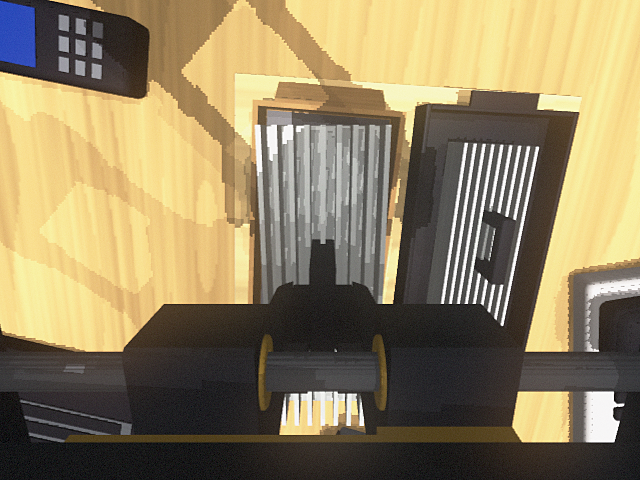

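```bash
python3 -c "
from h import *
from shot import load
c,_=load('w6');T=c['hand_eye']
for u,v,z,e in((323,240,-.0167,-.025),(256,124,.0153,0),(395,124,.0153,-.075)):
  o,d=ray(c,u,v,T);print((o+d*(z-o[2])/d[2]*1).round(4)[:2],e)
"
```

```text
[-0.0016 -0.0345] -0.025
[-0.0292 -0.075 ] 0
[ 0.0281 -0.0749] -0.075
```

The spare hangs level and centred in the grip: its far end is at tool y -75 and its width is ±28. Carry it to the bay.

{"method": "arm_command", "body": {"motion": [{"x": 3,"y": -20,"z": 0,"ax": 0,"ay": 0,"az": -0.08,"hand": 255},{"x": 7,"y": -45,"z": 0,"ax": 0,"ay": 0,"az": -0.17,"hand": 255},{"x": 11,"y": -70,"z": 0,"ax": 0,"ay": 0,"az": -0.27,"hand": 255},{"x": 15,"y": -96,"z": 0,"ax": 0,"ay": 0,"az": -0.37,"hand": 255},{"x": 19,"y": -121,"z": 0,"ax": 0,"ay": 0,"az": -0.462,"hand": 255}]}}

```text
clock: 28.25
ee_pos: [0.4644, -0.2317, 0.1902]
orientation: [[0.86, 0.51, -0.004], [0.51, -0.86, 0.002], [-0.002, -0.004, -1.0]]
wrist_force: [0.6, 0.3, -2.4]
grip_width: 0.11
```

{"method": "arm_command", "body": {"motion": [{"x": 14,"y": -20,"z": 0,"ax": 0,"ay": 0,"az": -0.09,"hand": 255},{"x": 28,"y": -40,"z": 0,"ax": 0,"ay": 0,"az": -0.18,"hand": 255},{"x": 43,"y": -60,"z": 0,"ax": 0,"ay": 0,"az": -0.28,"hand": 255},{"x": 57,"y": -80,"z": 0,"ax": 0,"ay": 0,"az": -0.37,"hand": 255},{"x": 71,"y": -100,"z": 0,"ax": 0,"ay": 0,"az": -0.462,"hand": 255}]}}

```text
clock: 28.75
ee_pos: [0.475, -0.1099, 0.1904]
orientation: [[0.543, 0.84, -0.004], [0.84, -0.543, 0.001], [-0.001, -0.004, -1.0]]
wrist_force: [-0.4, 0.7, -3.2]
grip_width: 0.104
```

{"method": "arm_command", "body": {"motion": [{"x": 26,"y": -14,"z": 0,"ax": 0,"ay": 0,"az": -0.11,"hand": 255},{"x": 52,"y": -28,"z": 0,"ax": 0,"ay": 0,"az": -0.22,"hand": 255},{"x": 76,"y": -41,"z": 0,"ax": 0,"ay": 0,"az": -0.33,"hand": 255},{"x": 97,"y": -52,"z": 0,"ax": 0,"ay": 0,"az": -0.42,"hand": 255},{"x": 108,"y": -58,"z": 0,"ax": 0,"ay": 0,"az": -0.462,"hand": 255}]}}

```text
clock: 29.25
ee_pos: [0.4855, 0.0125, 0.1906]
orientation: [[0.112, 0.994, -0.004], [0.994, -0.112, 0.0], [0.0, -0.004, -1.0]]
wrist_force: [-0.6, 0.1, -2.9]
grip_width: 0.108
```

{"method": "arm_command", "body": {"motion": [{"x": 0,"y": 0,"z": 0,"ax": 0,"ay": 0,"az": 0,"hand": 255},{"x": 0,"y": 0,"z": 0,"ax": 0,"ay": 0,"az": 0,"hand": 255},{"x": 0,"y": 0,"z": 0,"ax": 0,"ay": 0,"az": 0,"hand": 255}]}}

```text
clock: 29.55
ee_pos: [0.4866, 0.01, 0.1923]
orientation: [[0.117, 0.993, -0.001], [0.993, -0.117, -0.001], [-0.001, -0.001, -1.0]]
wrist_force: [0.3, -0.5, -3.7]
grip_width: 0.106
```

```bash
python3 -c "
from shot import *
plan((.4876,.0122,.0613),83.4,n=1)"
```

```text
at [0.4866 0.01   0.1923] yaw 83.26 tilt 0.06 F [ 0.3 -0.5 -3.7] grip 0.106 t 29.6 J [ -2.  -3. 117.  -0.  66. -85.]
0 xyz [  2.3   0.7 131. ] az -0.0024
```

{"method": "arm_command", "body": {"motion": [{"x": 2,"y": 1,"z": 15,"ax": 0,"ay": 0,"az": -0.002,"hand": 255},{"x": 2,"y": 1,"z": 35,"ax": 0,"ay": 0,"az": -0.002,"hand": 255},{"x": 2,"y": 1,"z": 55,"ax": 0,"ay": 0,"az": -0.002,"hand": 255},{"x": 2,"y": 1,"z": 75,"ax": 0,"ay": 0,"az": -0.002,"hand": 255},{"x": 2,"y": 1,"z": 85,"ax": 0,"ay": 0,"az": -0.002,"hand": 255}]}}

```text
clock: 30.05
ee_pos: [0.4868, 0.0118, 0.1059]
orientation: [[0.116, 0.993, -0.003], [0.993, -0.116, -0.0], [-0.001, -0.003, -1.0]]
wrist_force: [-0.7, 0.8, -4.4]
grip_width: 0.109
```

{"method": "arm_command", "body": {"motion": [{"x": 0,"y": 0,"z": 8,"ax": 0,"ay": 0,"az": 0,"hand": 255},{"x": 0,"y": 0,"z": 16,"ax": 0,"ay": 0,"az": 0,"hand": 255},{"x": 0,"y": 0,"z": 24,"ax": 0,"ay": 0,"az": 0,"hand": 255},{"x": 0,"y": 0,"z": 30,"ax": 0,"ay": 0,"az": 0,"hand": 255},{"x": 0,"y": 0,"z": 34,"ax": 0,"ay": 0,"az": 0,"hand": 255}]}}

```text
clock: 30.55
ee_pos: [0.4881, 0.0128, 0.0734]
orientation: [[0.113, 0.994, -0.0], [0.994, -0.113, -0.0], [-0.0, -0.0, -1.0]]
wrist_force: [-0.1, 0.2, -3.7]
grip_width: 0.102
```

{"method": "arm_command", "body": {"motion": [{"x": 0,"y": 0,"z": 3,"ax": 0,"ay": 0,"az": 0,"hand": 255},{"x": 0,"y": 0,"z": 5,"ax": 0,"ay": 0,"az": 0,"hand": 255},{"x": 0,"y": 0,"z": 6,"ax": 0,"ay": 0,"az": 0,"hand": 255},{"x": 0,"y": 0,"z": 6,"ax": 0,"ay": 0,"az": 0,"hand": 255}]}}

```text
clock: 30.95
ee_pos: [0.4881, 0.0128, 0.0677]
orientation: [[0.114, 0.994, 0.0], [0.994, -0.114, 0.0], [0.0, 0.0, -1.0]]
wrist_force: [0.7, -0.0, -3.9]
grip_width: 0.106
```

{"method": "arm_command", "body": {"motion": [{"x": 0,"y": 0,"z": 3,"ax": 0,"ay": 0,"az": 0,"hand": 255},{"x": 0,"y": 0,"z": 5,"ax": 0,"ay": 0,"az": 0,"hand": 255},{"x": 0,"y": 0,"z": 6,"ax": 0,"ay": 0,"az": 0,"hand": 255},{"x": 0,"y": 0,"z": 6,"ax": 0,"ay": 0,"az": 0,"hand": 255}]}}

```text
clock: 31.35
ee_pos: [0.4879, 0.0128, 0.0615]
orientation: [[0.114, 0.994, -0.0], [0.994, -0.114, 0.0], [-0.0, -0.0, -1.0]]
wrist_force: [-0.8, 0.4, -3.2]
grip_width: 0.11
```

{"method": "arm_command", "body": {"motion": [{"x": 0,"y": 0,"z": 1,"ax": 0,"ay": 0,"az": 0,"hand": 255},{"x": 0,"y": 0,"z": 1,"ax": 0,"ay": 0,"az": 0,"hand": 255},{"x": 0,"y": 0,"z": 1,"ax": 0,"ay": 0,"az": 0,"hand": 255}]}}

```text
clock: 31.65
ee_pos: [0.4881, 0.013, 0.0612]
orientation: [[0.114, 0.994, 0.0], [0.994, -0.114, 0.0], [0.0, -0.0, -1.0]]
wrist_force: [-3.3, 2.3, 3.7]
grip_width: 0.111
```

Floor contact came at the predicted height. Release, rise, and return to the duct at (0.4674, 0.3653).

{"method": "arm_command", "body": {"motion": [{"x": 0,"y": 0,"z": 0,"ax": 0,"ay": 0,"az": 0,"hand": 130},{"x": 0,"y": 0,"z": 0,"ax": 0,"ay": 0,"az": 0,"hand": 130},{"x": 0,"y": 0,"z": 0,"ax": 0,"ay": 0,"az": 0,"hand": 130},{"x": 0,"y": 0,"z": 0,"ax": 0,"ay": 0,"az": 0,"hand": 130},{"x": 0,"y": 0,"z": 0,"ax": 0,"ay": 0,"az": 0,"hand": 130}], "newtons": 25}}

```text
clock: 32.15
ee_pos: [0.4882, 0.0127, 0.0607]
orientation: [[0.114, 0.994, 0.0], [0.994, -0.114, -0.0], [-0.0, 0.0, -1.0]]
wrist_force: [0.1, -0.2, -0.2]
grip_width: 0.484
```

{"method": "arm_command", "body": {"motion": [{"x": 0,"y": 0,"z": -30,"ax": 0,"ay": 0,"az": 0,"hand": 130},{"x": 0,"y": 0,"z": -70,"ax": 0,"ay": 0,"az": 0,"hand": 130},{"x": 0,"y": 0,"z": -100,"ax": 0,"ay": 0,"az": 0,"hand": 130},{"x": 0,"y": 0,"z": -115,"ax": 0,"ay": 0,"az": 0,"hand": 130},{"x": 0,"y": 0,"z": -115,"ax": 0,"ay": 0,"az": 0,"hand": 130}]}}

```text
clock: 32.65
ee_pos: [0.4903, 0.0127, 0.1788]
orientation: [[0.114, 0.994, 0.006], [0.994, -0.114, -0.0], [0.001, 0.006, -1.0]]
wrist_force: [0.7, -0.1, 0.1]
grip_width: 0.487
```

```bash
python3 -c "
from shot import *
plan((.4674,.3653,.17),90,n=2)
c=camera('scene');cv2.imwrite('pics/s5.png',cv2.resize(c['color'][195:365,180:365],None,fx=3,fy=3))"
```

```text
at [0.4903 0.0127 0.1788] yaw 83.48 tilt 0.36 F [ 0.7 -0.1  0.1] grip 0.487 t 32.6 J [ -1.  -3. 118.  -0.  64. -85.]
0 xyz [173.9 -31.4   4.4] az -0.0569
1 xyz [175.4 -21.5   4.4] az -0.0569
```

View pics/s5.png

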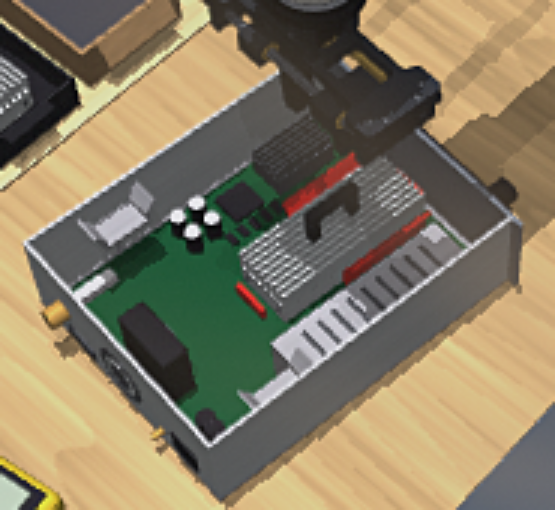

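The spare sits level between the red guides, with the bay empty of other parts. Fetch the duct.

{"method": "arm_command", "body": {"motion": [{"x": 174,"y": -31,"z": 0,"ax": 0,"ay": 0,"az": -0.057,"hand": 130},{"x": 174,"y": -31,"z": 0,"ax": 0,"ay": 0,"az": -0.057,"hand": 130},{"x": 174,"y": -31,"z": 0,"ax": 0,"ay": 0,"az": -0.057,"hand": 130},{"x": 174,"y": -31,"z": 0,"ax": 0,"ay": 0,"az": -0.057,"hand": 130}]}}

```text
clock: 33.1
ee_pos: [0.4754, 0.1917, 0.1736]
orientation: [[0.055, 0.998, -0.003], [0.998, -0.055, -0.0], [-0.0, -0.003, -1.0]]
wrist_force: [0.4, 0.4, 0.8]
grip_width: 0.491
```

{"method": "arm_command", "body": {"motion": [{"x": 175,"y": -21,"z": 0,"ax": 0,"ay": 0,"az": -0.057,"hand": 130},{"x": 175,"y": -21,"z": 0,"ax": 0,"ay": 0,"az": -0.057,"hand": 130},{"x": 175,"y": -21,"z": 0,"ax": 0,"ay": 0,"az": -0.057,"hand": 130},{"x": 175,"y": -21,"z": 0,"ax": 0,"ay": 0,"az": -0.057,"hand": 130},{"x": 175,"y": -21,"z": 0,"ax": 0,"ay": 0,"az": -0.057,"hand": 130}]}}

```text
clock: 33.6
ee_pos: [0.4645, 0.3677, 0.1733]
orientation: [[-0.004, 1.0, -0.003], [1.0, 0.004, -0.001], [-0.001, -0.003, -1.0]]
wrist_force: [-0.8, 0.1, -0.4]
grip_width: 0.49
```

{"method": "arm_command", "body": {"motion": [{"x": 0,"y": 0,"z": 0,"ax": 0,"ay": 0,"az": 0,"hand": 130},{"x": 0,"y": 0,"z": 0,"ax": 0,"ay": 0,"az": 0,"hand": 130},{"x": 0,"y": 0,"z": 0,"ax": 0,"ay": 0,"az": 0,"hand": 130}]}}

```text
clock: 33.9
ee_pos: [0.466, 0.3635, 0.1751]
orientation: [[0.001, 1.0, -0.001], [1.0, -0.001, -0.001], [-0.001, -0.001, -1.0]]
wrist_force: [-0.5, -0.0, -0.2]
grip_width: 0.494
```

```bash
python3 -c "
from shot import *
plan((.4674,.3653,.065),90,n=1)"
```

```text
at [0.466  0.3635 0.1751] yaw 89.92 tilt 0.07 F [-0.5 -0.  -0.2] grip 0.494 t 33.9 J [ 36.   9. 106.  -0.  65. -54.]
0 xyz [  1.8   1.4 110.1] az -0.0015
```

{"method": "arm_command", "body": {"motion": [{"x": 2,"y": 1,"z": 40,"ax": 0,"ay": 0,"az": 0,"hand": 130},{"x": 2,"y": 1,"z": 75,"ax": 0,"ay": 0,"az": 0,"hand": 130},{"x": 2,"y": 1,"z": 98,"ax": 0,"ay": 0,"az": 0,"hand": 130},{"x": 2,"y": 1,"z": 109,"ax": 0,"ay": 0,"az": 0,"hand": 130},{"x": 2,"y": 1,"z": 109,"ax": 0,"ay": 0,"az": 0,"hand": 130}]}}

```text
clock: 34.4
ee_pos: [0.4661, 0.3654, 0.0651]
orientation: [[0.001, 1.0, -0.003], [1.0, -0.001, -0.002], [-0.002, -0.003, -1.0]]
wrist_force: [-0.1, 0.0, 0.6]
grip_width: 0.488
```

{"method": "arm_command", "body": {"motion": [{"x": 0,"y": 0,"z": 0,"ax": 0,"ay": 0,"az": 0,"hand": 255},{"x": 0,"y": 0,"z": 0,"ax": 0,"ay": 0,"az": 0,"hand": 255},{"x": 0,"y": 0,"z": 0,"ax": 0,"ay": 0,"az": 0,"hand": 255},{"x": 0,"y": 0,"z": 0,"ax": 0,"ay": 0,"az": 0,"hand": 255},{"x": 0,"y": 0,"z": 0,"ax": 0,"ay": 0,"az": 0,"hand": 255}]}}

```text
clock: 34.9
ee_pos: [0.4675, 0.3674, 0.0677]
orientation: [[-0.0, 1.0, 0.001], [1.0, 0.0, 0.001], [0.001, 0.001, -1.0]]
wrist_force: [0.0, -0.9, 3.3]
grip_width: 0.111
```

{"method": "arm_command", "body": {"motion": [{"x": 0,"y": 0,"z": 0,"ax": 0,"ay": 0,"az": 0,"hand": 255},{"x": 0,"y": 0,"z": 0,"ax": 0,"ay": 0,"az": 0,"hand": 255},{"x": 0,"y": 0,"z": 0,"ax": 0,"ay": 0,"az": 0,"hand": 255}]}}

```text
clock: 35.2
ee_pos: [0.4675, 0.3674, 0.0677]
orientation: [[-0.0, 1.0, 0.001], [1.0, 0.0, 0.001], [0.001, 0.001, -1.0]]
wrist_force: [-1.3, -1.0, 5.4]
grip_width: 0.112
```

{"method": "arm_command", "body": {"motion": [{"x": 0,"y": 0,"z": -15,"ax": 0,"ay": 0,"az": 0,"hand": 255},{"x": 0,"y": 0,"z": -40,"ax": 0,"ay": 0,"az": 0,"hand": 255},{"x": 0,"y": 0,"z": -70,"ax": 0,"ay": 0,"az": 0,"hand": 255},{"x": 0,"y": 0,"z": -100,"ax": 0,"ay": 0,"az": 0,"hand": 255},{"x": 0,"y": 0,"z": -120,"ax": 0,"ay": 0,"az": 0,"hand": 255}]}}

```text
clock: 35.7
ee_pos: [0.4675, 0.3676, 0.1896]
orientation: [[-0.0, 1.0, 0.002], [1.0, 0.0, 0.002], [0.002, 0.002, -1.0]]
wrist_force: [1.5, -0.7, -0.8]
grip_width: 0.11
```

{"method": "arm_command", "body": {"motion": [{"x": 0,"y": 0,"z": -5,"ax": 0,"ay": 0,"az": 0,"hand": 255},{"x": 0,"y": 0,"z": -5,"ax": 0,"ay": 0,"az": 0,"hand": 255}]}}

```text
clock: 35.9
ee_pos: [0.4673, 0.3674, 0.1927]
orientation: [[-0.0, 1.0, 0.001], [1.0, 0.0, 0.001], [0.001, 0.001, -1.0]]
wrist_force: [-0.6, 0.3, -1.0]
grip_width: 0.109
```

```bash
python3 -c "
from shot import *
plan((.5798,.0021,.19),83.4,n=3)"
```

```text
at [0.4673 0.3674 0.1927] yaw 90.02 tilt 0.11 F [-0.6  0.3 -1. ] grip 0.109 t 35.9 J [ 36.   8. 105.   0.  67. -54.]
0 xyz [-121.8   37.5    0.9] az 0.0385
1 xyz [-120.2   42.1    0.9] az 0.0385
2 xyz [-118.5   46.7    0.9] az 0.0385
```

{"method": "arm_command", "body": {"motion": [{"x": -20,"y": 6,"z": 0,"ax": 0,"ay": 0,"az": 0.005,"hand": 255},{"x": -45,"y": 14,"z": 0,"ax": 0,"ay": 0,"az": 0.015,"hand": 255},{"x": -71,"y": 22,"z": 0,"ax": 0,"ay": 0,"az": 0.023,"hand": 255},{"x": -97,"y": 30,"z": 0,"ax": 0,"ay": 0,"az": 0.031,"hand": 255},{"x": -122,"y": 37,"z": 0,"ax": 0,"ay": 0,"az": 0.0385,"hand": 255}]}}

```text
clock: 36.4
ee_pos: [0.5029, 0.2435, 0.1893]
orientation: [[0.038, 0.999, -0.004], [0.999, -0.038, -0.002], [-0.002, -0.004, -1.0]]
wrist_force: [1.0, 0.1, -0.4]
grip_width: 0.112
```

{"method": "arm_command", "body": {"motion": [{"x": -24,"y": 8,"z": 0,"ax": 0,"ay": 0,"az": 0.008,"hand": 255},{"x": -48,"y": 17,"z": 0,"ax": 0,"ay": 0,"az": 0.015,"hand": 255},{"x": -72,"y": 25,"z": 0,"ax": 0,"ay": 0,"az": 0.023,"hand": 255},{"x": -96,"y": 34,"z": 0,"ax": 0,"ay": 0,"az": 0.031,"hand": 255},{"x": -120,"y": 42,"z": 0,"ax": 0,"ay": 0,"az": 0.0385,"hand": 255}]}}

```text
clock: 36.9
ee_pos: [0.5402, 0.1223, 0.1893]
orientation: [[0.077, 0.997, -0.004], [0.997, -0.077, -0.001], [-0.001, -0.004, -1.0]]
wrist_force: [0.4, -0.2, -1.1]
grip_width: 0.112
```

{"method": "arm_command", "body": {"motion": [{"x": -26,"y": 11,"z": 0,"ax": 0,"ay": 0,"az": 0.008,"hand": 255},{"x": -54,"y": 22,"z": 0,"ax": 0,"ay": 0,"az": 0.015,"hand": 255},{"x": -82,"y": 33,"z": 0,"ax": 0,"ay": 0,"az": 0.023,"hand": 255},{"x": -105,"y": 42,"z": 0,"ax": 0,"ay": 0,"az": 0.031,"hand": 255},{"x": -118,"y": 47,"z": 0,"ax": 0,"ay": 0,"az": 0.0385,"hand": 255}]}}

```text
clock: 37.4
ee_pos: [0.5783, 0.0006, 0.1895]
orientation: [[0.117, 0.993, -0.004], [0.993, -0.117, -0.0], [-0.001, -0.004, -1.0]]
wrist_force: [-0.1, 0.0, -1.3]
grip_width: 0.111
```

{"method": "arm_command", "body": {"motion": [{"x": 0,"y": 0,"z": 0,"ax": 0,"ay": 0,"az": 0,"hand": 255},{"x": 0,"y": 0,"z": 0,"ax": 0,"ay": 0,"az": 0,"hand": 255},{"x": 0,"y": 0,"z": 0,"ax": 0,"ay": 0,"az": 0,"hand": 255}]}}

```text
clock: 37.7
ee_pos: [0.5787, 0.0034, 0.1912]
orientation: [[0.114, 0.993, -0.001], [0.993, -0.114, 0.001], [0.0, -0.001, -1.0]]
wrist_force: [0.5, 0.1, -1.5]
grip_width: 0.11
```

```bash
python3 -c "
from shot import *
plan((.5798,.0021,.0707),83.4,n=1)"
```

```text
at [0.5787 0.0034 0.1912] yaw 83.45 tilt 0.07 F [ 0.5  0.1 -1.5] grip 0.11 t 37.7 J [ -2.   7. 107.   0.  66. -86.]
0 xyz [ -1.2   1.3 120.5] az 0.0008
```

{"method": "arm_command", "body": {"motion": [{"x": -1,"y": 1,"z": 15,"ax": 0,"ay": 0,"az": 0,"hand": 255},{"x": -1,"y": 1,"z": 35,"ax": 0,"ay": 0,"az": 0,"hand": 255},{"x": -1,"y": 1,"z": 50,"ax": 0,"ay": 0,"az": 0,"hand": 255},{"x": -1,"y": 1,"z": 60,"ax": 0,"ay": 0,"az": 0,"hand": 255},{"x": -1,"y": 1,"z": 70,"ax": 0,"ay": 0,"az": 0,"hand": 255}]}}

```text
clock: 38.2
ee_pos: [0.5797, 0.0016, 0.1204]
orientation: [[0.115, 0.993, -0.001], [0.993, -0.115, 0.0], [-0.0, -0.001, -1.0]]
wrist_force: [-0.5, -0.2, -1.0]
grip_width: 0.109
```

{"method": "arm_command", "body": {"motion": [{"x": 0,"y": 0,"z": 8,"ax": 0,"ay": 0,"az": 0,"hand": 255},{"x": 0,"y": 0,"z": 16,"ax": 0,"ay": 0,"az": 0,"hand": 255},{"x": 0,"y": 0,"z": 24,"ax": 0,"ay": 0,"az": 0,"hand": 255},{"x": 0,"y": 0,"z": 32,"ax": 0,"ay": 0,"az": 0,"hand": 255},{"x": 0,"y": 0,"z": 40,"ax": 0,"ay": 0,"az": 0,"hand": 255}]}}

```text
clock: 38.7
ee_pos: [0.5803, 0.0011, 0.0813]
orientation: [[0.115, 0.993, 0.0], [0.993, -0.115, -0.0], [0.0, 0.0, -1.0]]
wrist_force: [-0.7, 0.2, -1.0]
grip_width: 0.107
```

{"method": "arm_command", "body": {"motion": [{"x": 0,"y": 0,"z": 3,"ax": 0,"ay": 0,"az": 0,"hand": 255},{"x": 0,"y": 0,"z": 6,"ax": 0,"ay": 0,"az": 0,"hand": 255},{"x": 0,"y": 0,"z": 6,"ax": 0,"ay": 0,"az": 0,"hand": 255},{"x": 0,"y": 0,"z": 6,"ax": 0,"ay": 0,"az": 0,"hand": 255}]}}

```text
clock: 39.1
ee_pos: [0.5803, 0.0012, 0.076]
orientation: [[0.115, 0.993, 0.0], [0.993, -0.115, -0.0], [0.0, 0.0, -1.0]]
wrist_force: [0.7, -0.5, -1.3]
grip_width: 0.107
```

{"method": "arm_command", "body": {"motion": [{"x": 0,"y": 0,"z": 3,"ax": 0,"ay": 0,"az": 0,"hand": 255},{"x": 0,"y": 0,"z": 5,"ax": 0,"ay": 0,"az": 0,"hand": 255},{"x": 0,"y": 0,"z": 6,"ax": 0,"ay": 0,"az": 0,"hand": 255},{"x": 0,"y": 0,"z": 6,"ax": 0,"ay": 0,"az": 0,"hand": 255},{"x": 0,"y": 0,"z": 6,"ax": 0,"ay": 0,"az": 0,"hand": 255}]}}

```text
clock: 39.6
ee_pos: [0.5803, 0.0012, 0.0707]
orientation: [[0.115, 0.993, 0.0], [0.993, -0.115, -0.0], [0.0, 0.0, -1.0]]
wrist_force: [-3.7, 0.1, 4.4]
grip_width: 0.108
```

Seated at the predicted height with contact. Release and go to the bar (0.388, 0.370).

{"method": "arm_command", "body": {"motion": [{"x": 0,"y": 0,"z": 0,"ax": 0,"ay": 0,"az": 0,"hand": 130},{"x": 0,"y": 0,"z": 0,"ax": 0,"ay": 0,"az": 0,"hand": 130},{"x": 0,"y": 0,"z": 0,"ax": 0,"ay": 0,"az": 0,"hand": 130},{"x": 0,"y": 0,"z": 0,"ax": 0,"ay": 0,"az": 0,"hand": 130},{"x": 0,"y": 0,"z": 0,"ax": 0,"ay": 0,"az": 0,"hand": 130}]}}

```text
clock: 40.1
ee_pos: [0.58, 0.0012, 0.0695]
orientation: [[0.115, 0.993, -0.0], [0.993, -0.115, 0.0], [-0.0, -0.0, -1.0]]
wrist_force: [0.2, 0.1, 0.4]
grip_width: 0.488
```

{"method": "arm_command", "body": {"motion": [{"x": 0,"y": 0,"z": -30,"ax": 0,"ay": 0,"az": 0,"hand": 130},{"x": 0,"y": 0,"z": -60,"ax": 0,"ay": 0,"az": 0,"hand": 130},{"x": 0,"y": 0,"z": -80,"ax": 0,"ay": 0,"az": 0,"hand": 130},{"x": 0,"y": 0,"z": -90,"ax": 0,"ay": 0,"az": 0,"hand": 130},{"x": 0,"y": 0,"z": -90,"ax": 0,"ay": 0,"az": 0,"hand": 130}]}}

```text
clock: 40.6
ee_pos: [0.5813, 0.0012, 0.1614]
orientation: [[0.115, 0.993, 0.003], [0.993, -0.115, -0.0], [0.0, 0.003, -1.0]]
wrist_force: [0.0, 0.0, 0.3]
grip_width: 0.491
```

```bash
python3 -c "
from shot import *
plan((.388,.3698,.15),90,n=3)"
```

```text
at [0.5813 0.0012 0.1614] yaw 83.39 tilt 0.19 F [0.  0.  0.3] grip 0.491 t 40.6 J [ -2.   8. 108.   0.  63. -86.]
0 xyz [114.6 -78.1   3.8] az -0.0384
1 xyz [117.6 -73.7   3.8] az -0.0384
2 xyz [120.3 -69.1   3.8] az -0.0384
```

{"method": "arm_command", "body": {"motion": [{"x": 115,"y": -78,"z": 0,"ax": 0,"ay": 0,"az": -0.0384,"hand": 130},{"x": 115,"y": -78,"z": 0,"ax": 0,"ay": 0,"az": -0.0384,"hand": 130},{"x": 115,"y": -78,"z": 0,"ax": 0,"ay": 0,"az": -0.0384,"hand": 130}]}}

```text
clock: 40.9
ee_pos: [0.5134, 0.1256, 0.1577]
orientation: [[0.078, 0.997, -0.003], [0.997, -0.078, -0.0], [-0.0, -0.003, -1.0]]
wrist_force: [0.5, 0.7, -0.5]
grip_width: 0.486
```

{"method": "arm_command", "body": {"motion": [{"x": 118,"y": -74,"z": 0,"ax": 0,"ay": 0,"az": -0.0384,"hand": 130},{"x": 118,"y": -74,"z": 0,"ax": 0,"ay": 0,"az": -0.0384,"hand": 130},{"x": 118,"y": -74,"z": 0,"ax": 0,"ay": 0,"az": -0.0384,"hand": 130}]}}

```text
clock: 41.2
ee_pos: [0.4486, 0.2491, 0.1579]
orientation: [[0.038, 0.999, -0.003], [0.999, -0.038, -0.001], [-0.001, -0.003, -1.0]]
wrist_force: [0.5, 0.1, -1.0]
grip_width: 0.488
```

{"method": "arm_command", "body": {"motion": [{"x": 120,"y": -69,"z": 0,"ax": 0,"ay": 0,"az": -0.0384,"hand": 130},{"x": 120,"y": -69,"z": 0,"ax": 0,"ay": 0,"az": -0.0384,"hand": 130},{"x": 120,"y": -69,"z": 0,"ax": 0,"ay": 0,"az": -0.0384,"hand": 130},{"x": 120,"y": -69,"z": 0,"ax": 0,"ay": 0,"az": -0.0384,"hand": 130},{"x": 120,"y": -69,"z": 0,"ax": 0,"ay": 0,"az": -0.0384,"hand": 130}]}}

```text
clock: 41.7
ee_pos: [0.3856, 0.3701, 0.158]
orientation: [[-0.002, 1.0, -0.002], [1.0, 0.002, -0.002], [-0.002, -0.002, -1.0]]
wrist_force: [0.2, -0.4, -0.4]
grip_width: 0.489
```

{"method": "arm_command", "body": {"motion": [{"x": 0,"y": 0,"z": 0,"ax": 0,"ay": 0,"az": 0,"hand": 130},{"x": 0,"y": 0,"z": 0,"ax": 0,"ay": 0,"az": 0,"hand": 130},{"x": 0,"y": 0,"z": 0,"ax": 0,"ay": 0,"az": 0,"hand": 130}]}}

```text
clock: 42.0
ee_pos: [0.3875, 0.3692, 0.1595]
orientation: [[0.002, 1.0, -0.0], [1.0, -0.002, -0.0], [-0.0, -0.0, -1.0]]
wrist_force: [0.5, -0.9, -0.3]
grip_width: 0.492
```

```bash
python3 -c "
from shot import *
plan((.388,.3698,.0125),90,n=1)
c=camera('scene');cv2.imwrite('pics/s6.png',cv2.resize(c['color'][195:385,180:500],None,fx=2.5,fy=2.5))"
```

```text
at [0.3875 0.3692 0.1595] yaw 89.88 tilt 0.02 F [ 0.5 -0.9 -0.3] grip 0.492 t 42.0 J [ 41.   4. 114.  -0.  62. -49.]
0 xyz [  0.6   0.5 147. ] az -0.0021
```

View pics/s6.png

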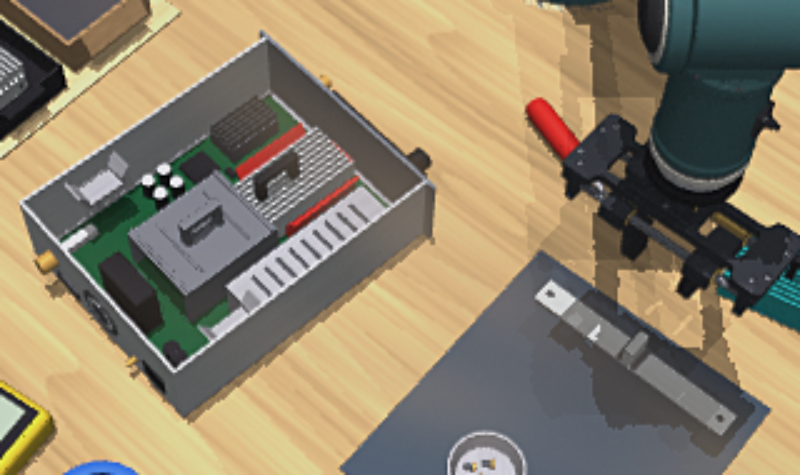

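The duct is back over the spare's rear end, and the bar lies free on the mat. Grip the bar.

{"method": "arm_command", "body": {"motion": [{"x": 0,"y": 0,"z": 45,"ax": 0,"ay": 0,"az": 0,"hand": 130},{"x": 0,"y": 0,"z": 85,"ax": 0,"ay": 0,"az": 0,"hand": 130},{"x": 0,"y": 0,"z": 115,"ax": 0,"ay": 0,"az": 0,"hand": 130},{"x": 0,"y": 0,"z": 130,"ax": 0,"ay": 0,"az": 0,"hand": 130},{"x": 0,"y": 0,"z": 135,"ax": 0,"ay": 0,"az": 0,"hand": 130}]}}

```text
clock: 42.55
ee_pos: [0.3861, 0.369, 0.023]
orientation: [[0.001, 1.0, -0.002], [1.0, -0.001, -0.002], [-0.002, -0.002, -1.0]]
wrist_force: [-0.3, 0.3, -0.5]
grip_width: 0.488
```

{"method": "arm_command", "body": {"motion": [{"x": 0,"y": 0,"z": 5,"ax": 0,"ay": 0,"az": 0,"hand": 130},{"x": 0,"y": 0,"z": 11,"ax": 0,"ay": 0,"az": 0,"hand": 130},{"x": 0,"y": 0,"z": 11,"ax": 0,"ay": 0,"az": 0,"hand": 130},{"x": 0,"y": 0,"z": 11,"ax": 0,"ay": 0,"az": 0,"hand": 130}]}}

```text
clock: 42.95
ee_pos: [0.3874, 0.3709, 0.0146]
orientation: [[0.0, 1.0, 0.001], [1.0, -0.0, 0.001], [0.001, 0.001, -1.0]]
wrist_force: [0.1, -0.6, 0.0]
grip_width: 0.492
```

{"method": "arm_command", "body": {"motion": [{"x": 0,"y": 0,"z": 0,"ax": 0,"ay": 0,"az": 0,"hand": 255},{"x": 0,"y": 0,"z": 0,"ax": 0,"ay": 0,"az": 0,"hand": 255},{"x": 0,"y": 0,"z": 0,"ax": 0,"ay": 0,"az": 0,"hand": 255},{"x": 0,"y": 0,"z": 0,"ax": 0,"ay": 0,"az": 0,"hand": 255},{"x": 0,"y": 0,"z": 0,"ax": 0,"ay": 0,"az": 0,"hand": 255}]}}

```text
clock: 43.45
ee_pos: [0.3868, 0.3703, 0.0138]
orientation: [[0.0, 1.0, 0.0], [1.0, -0.0, -0.0], [-0.0, 0.0, -1.0]]
wrist_force: [0.0, -1.1, 1.0]
grip_width: 0.108
```

{"method": "arm_command", "body": {"motion": [{"x": 0,"y": 0,"z": 0,"ax": 0,"ay": 0,"az": 0,"hand": 255},{"x": 0,"y": 0,"z": 0,"ax": 0,"ay": 0,"az": 0,"hand": 255},{"x": 0,"y": 0,"z": 0,"ax": 0,"ay": 0,"az": 0,"hand": 255}]}}

```text
clock: 43.75
ee_pos: [0.3868, 0.3703, 0.0138]
orientation: [[0.0, 1.0, 0.0], [1.0, -0.0, -0.0], [-0.0, 0.0, -1.0]]
wrist_force: [-0.3, -0.2, 2.0]
grip_width: 0.112
```

{"method": "arm_command", "body": {"motion": [{"x": 0,"y": 0,"z": -15,"ax": 0,"ay": 0,"az": 0,"hand": 255},{"x": 0,"y": 0,"z": -45,"ax": 0,"ay": 0,"az": 0,"hand": 255},{"x": 0,"y": 0,"z": -80,"ax": 0,"ay": 0,"az": 0,"hand": 255},{"x": 0,"y": 0,"z": -115,"ax": 0,"ay": 0,"az": 0,"hand": 255},{"x": 0,"y": 0,"z": -145,"ax": 0,"ay": 0,"az": 0,"hand": 255}]}}

```text
clock: 44.25
ee_pos: [0.3869, 0.3705, 0.1613]
orientation: [[0.0, 1.0, 0.001], [1.0, -0.0, 0.001], [0.001, 0.001, -1.0]]
wrist_force: [1.6, 0.8, -1.6]
grip_width: 0.109
```

{"method": "arm_command", "body": {"motion": [{"x": 0,"y": 0,"z": -10,"ax": 0,"ay": 0,"az": 0,"hand": 255},{"x": 0,"y": 0,"z": -10,"ax": 0,"ay": 0,"az": 0,"hand": 255},{"x": 0,"y": 0,"z": -10,"ax": 0,"ay": 0,"az": 0,"hand": 255}]}}

```text
clock: 44.55
ee_pos: [0.3861, 0.3697, 0.1675]
orientation: [[0.0, 1.0, -0.001], [1.0, -0.0, -0.001], [-0.001, -0.001, -1.0]]
wrist_force: [-0.0, -0.2, -1.6]
grip_width: 0.111
```

```bash
python3 -c "
from shot import *
plan((.6195,-.0034,.168),83.4,n=3)"
```

```text
at [0.3861 0.3697 0.1675] yaw 90.0 tilt 0.11 F [-0.  -0.2 -1.6] grip 0.111 t 44.5 J [ 41.   3. 113.  -0.  63. -49.]
0 xyz [-124.3   77.8   -0.2] az 0.0384
1 xyz [-121.3   82.5   -0.2] az 0.0384
2 xyz [-118.    87.1   -0.2] az 0.0384
```

{"method": "arm_command", "body": {"motion": [{"x": -22,"y": 13,"z": 0,"ax": 0,"ay": 0,"az": 0.005,"hand": 255},{"x": -47,"y": 29,"z": 0,"ax": 0,"ay": 0,"az": 0.015,"hand": 255},{"x": -73,"y": 46,"z": 0,"ax": 0,"ay": 0,"az": 0.023,"hand": 255},{"x": -99,"y": 62,"z": 0,"ax": 0,"ay": 0,"az": 0.031,"hand": 255},{"x": -124,"y": 78,"z": 0,"ax": 0,"ay": 0,"az": 0.0384,"hand": 255}]}}

```text
clock: 45.05
ee_pos: [0.4636, 0.2444, 0.1658]
orientation: [[0.039, 0.999, -0.005], [0.999, -0.039, -0.002], [-0.002, -0.004, -1.0]]
wrist_force: [0.6, 0.1, -2.8]
grip_width: 0.107
```

{"method": "arm_command", "body": {"motion": [{"x": -24,"y": 16,"z": 0,"ax": 0,"ay": 0,"az": 0.008,"hand": 255},{"x": -48,"y": 33,"z": 0,"ax": 0,"ay": 0,"az": 0.015,"hand": 255},{"x": -73,"y": 49,"z": 0,"ax": 0,"ay": 0,"az": 0.023,"hand": 255},{"x": -97,"y": 66,"z": 0,"ax": 0,"ay": 0,"az": 0.031,"hand": 255},{"x": -121,"y": 82,"z": 0,"ax": 0,"ay": 0,"az": 0.0384,"hand": 255}]}}

```text
clock: 45.55
ee_pos: [0.5409, 0.1208, 0.1657]
orientation: [[0.077, 0.997, -0.005], [0.997, -0.077, -0.001], [-0.001, -0.005, -1.0]]
wrist_force: [1.0, -0.1, -1.3]
grip_width: 0.11
```

{"method": "arm_command", "body": {"motion": [{"x": -26,"y": 19,"z": 0,"ax": 0,"ay": 0,"az": 0.008,"hand": 255},{"x": -54,"y": 40,"z": 0,"ax": 0,"ay": 0,"az": 0.015,"hand": 255},{"x": -82,"y": 61,"z": 0,"ax": 0,"ay": 0,"az": 0.023,"hand": 255},{"x": -105,"y": 78,"z": 0,"ax": 0,"ay": 0,"az": 0.031,"hand": 255},{"x": -118,"y": 87,"z": 0,"ax": 0,"ay": 0,"az": 0.0384,"hand": 255}]}}

```text
clock: 46.05
ee_pos: [0.6191, -0.004, 0.1656]
orientation: [[0.117, 0.993, -0.004], [0.993, -0.117, -0.0], [-0.001, -0.004, -1.0]]
wrist_force: [-0.1, 0.7, -1.3]
grip_width: 0.109
```

{"method": "arm_command", "body": {"motion": [{"x": 0,"y": 0,"z": 10,"ax": 0,"ay": 0,"az": 0,"hand": 255},{"x": 0,"y": 0,"z": 30,"ax": 0,"ay": 0,"az": 0,"hand": 255},{"x": 0,"y": 0,"z": 50,"ax": 0,"ay": 0,"az": 0,"hand": 255},{"x": 0,"y": 0,"z": 50,"ax": 0,"ay": 0,"az": 0,"hand": 255},{"x": 0,"y": 0,"z": 50,"ax": 0,"ay": 0,"az": 0,"hand": 255}]}}

```text
clock: 46.55
ee_pos: [0.6181, -0.0009, 0.1173]
orientation: [[0.114, 0.993, -0.003], [0.993, -0.114, 0.001], [0.0, -0.003, -1.0]]
wrist_force: [0.2, 1.1, -1.1]
grip_width: 0.115
```

```bash
python3 -c "
from shot import *
plan((.6195,-.0034,.0708),83.4,n=1)"
```

```text
at [ 0.6181 -0.0009  0.1173] yaw 83.45 tilt 0.19 F [ 0.2  1.1 -1.1] grip 0.115 t 46.5 J [ -2.  15. 106.   0.  60. -86.]
0 xyz [-2.3  1.7 46.5] az 0.0009
```

{"method": "arm_command", "body": {"motion": [{"x": -2,"y": 0,"z": 8,"ax": 0,"ay": 0,"az": 0,"hand": 255},{"x": -2,"y": 0,"z": 16,"ax": 0,"ay": 0,"az": 0,"hand": 255},{"x": -2,"y": 0,"z": 24,"ax": 0,"ay": 0,"az": 0,"hand": 255},{"x": -2,"y": 0,"z": 32,"ax": 0,"ay": 0,"az": 0,"hand": 255},{"x": -2,"y": 0,"z": 38,"ax": 0,"ay": 0,"az": 0,"hand": 255}]}}

```text
clock: 47.05
ee_pos: [0.6191, -0.0041, 0.0797]
orientation: [[0.115, 0.993, -0.001], [0.993, -0.115, 0.0], [-0.0, -0.001, -1.0]]
wrist_force: [1.1, 0.2, -1.7]
grip_width: 0.113
```

{"method": "arm_command", "body": {"motion": [{"x": 0,"y": 0,"z": 3,"ax": 0,"ay": 0,"az": 0,"hand": 255},{"x": 0,"y": 0,"z": 5,"ax": 0,"ay": 0,"az": 0,"hand": 255},{"x": 0,"y": 0,"z": 5,"ax": 0,"ay": 0,"az": 0,"hand": 255},{"x": 0,"y": 0,"z": 5,"ax": 0,"ay": 0,"az": 0,"hand": 255}]}}

```text
clock: 47.45
ee_pos: [0.6198, -0.0041, 0.076]
orientation: [[0.115, 0.993, 0.001], [0.993, -0.115, 0.0], [0.0, 0.001, -1.0]]
wrist_force: [-1.0, -0.4, -0.7]
grip_width: 0.113
```

{"method": "arm_command", "body": {"motion": [{"x": 0,"y": 0,"z": 2,"ax": 0,"ay": 0,"az": 0,"hand": 255},{"x": 0,"y": 0,"z": 4,"ax": 0,"ay": 0,"az": 0,"hand": 255},{"x": 0,"y": 0,"z": 5,"ax": 0,"ay": 0,"az": 0,"hand": 255},{"x": 0,"y": 0,"z": 5,"ax": 0,"ay": 0,"az": 0,"hand": 255},{"x": 0,"y": 0,"z": 5,"ax": 0,"ay": 0,"az": 0,"hand": 255}]}}

```text
clock: 47.95
ee_pos: [0.6196, -0.0041, 0.0709]
orientation: [[0.115, 0.993, 0.0], [0.993, -0.115, -0.0], [-0.0, 0.0, -1.0]]
wrist_force: [0.4, 0.1, 0.1]
grip_width: 0.11
```

Force is near zero at the seat height. Nudge down 1 mm, release, retreat and look.

{"method": "arm_command", "body": {"motion": [{"x": 0,"y": 0,"z": 1,"ax": 0,"ay": 0,"az": 0,"hand": 255},{"x": 0,"y": 0,"z": 1,"ax": 0,"ay": 0,"az": 0,"hand": 255},{"x": 0,"y": 0,"z": 1,"ax": 0,"ay": 0,"az": 0,"hand": 255}]}}

```text
clock: 48.25
ee_pos: [0.6196, -0.0041, 0.0708]
orientation: [[0.115, 0.993, 0.0], [0.993, -0.115, -0.0], [-0.0, 0.0, -1.0]]
wrist_force: [-3.3, -0.3, 4.7]
grip_width: 0.116
```

{"method": "arm_command", "body": {"motion": [{"x": 0,"y": 0,"z": 0,"ax": 0,"ay": 0,"az": 0,"hand": 130},{"x": 0,"y": 0,"z": 0,"ax": 0,"ay": 0,"az": 0,"hand": 130},{"x": 0,"y": 0,"z": 0,"ax": 0,"ay": 0,"az": 0,"hand": 130},{"x": 0,"y": 0,"z": 0,"ax": 0,"ay": 0,"az": 0,"hand": 130},{"x": 0,"y": 0,"z": 0,"ax": 0,"ay": 0,"az": 0,"hand": 130}]}}

```text
clock: 48.75
ee_pos: [0.6195, -0.0041, 0.0696]
orientation: [[0.115, 0.993, -0.0], [0.993, -0.115, 0.0], [0.0, -0.0, -1.0]]
wrist_force: [0.4, -0.1, -1.0]
grip_width: 0.491
```

{"method": "arm_command", "body": {"motion": [{"x": 0,"y": 0,"z": -30,"ax": 0,"ay": 0,"az": 0,"hand": 130},{"x": 0,"y": 0,"z": -70,"ax": 0,"ay": 0,"az": 0,"hand": 130},{"x": 0,"y": 0,"z": -120,"ax": 0,"ay": 0,"az": 0,"hand": 130},{"x": 0,"y": 0,"z": -170,"ax": 0,"ay": 0,"az": 0,"hand": 130},{"x": 0,"y": 0,"z": -210,"ax": 0,"ay": 0,"az": 0,"hand": 130}]}}

```text
clock: 49.25
ee_pos: [0.6201, -0.0041, 0.2832]
orientation: [[0.115, 0.993, 0.003], [0.993, -0.115, -0.0], [0.0, 0.003, -1.0]]
wrist_force: [0.7, 0.6, -0.3]
grip_width: 0.492
```

{"method": "arm_command", "body": {"motion": [{"x": 0,"y": 10,"z": 0,"ax": 0,"ay": 0,"az": 0,"hand": 130},{"x": 0,"y": 10,"z": 0,"ax": 0,"ay": 0,"az": 0,"hand": 130},{"x": 0,"y": 10,"z": 0,"ax": 0,"ay": 0,"az": 0,"hand": 130},{"x": 0,"y": 10,"z": 0,"ax": 0,"ay": 0,"az": 0,"hand": 130}]}}

```text
clock: 49.65
ee_pos: [0.628, -0.0052, 0.2768]
orientation: [[0.115, 0.993, -0.005], [0.993, -0.115, 0.0], [-0.0, -0.005, -1.0]]
wrist_force: [-0.2, 0.6, -0.2]
grip_width: 0.492
```

```bash
python3 -c "
from shot import *
shot('w7');c=camera('scene');cv2.imwrite('pics/s7.png',cv2.resize(c['color'][145:420,100:500],None,fx=2,fy=2))"
```

```text
(no output)
```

View pics/w7.png

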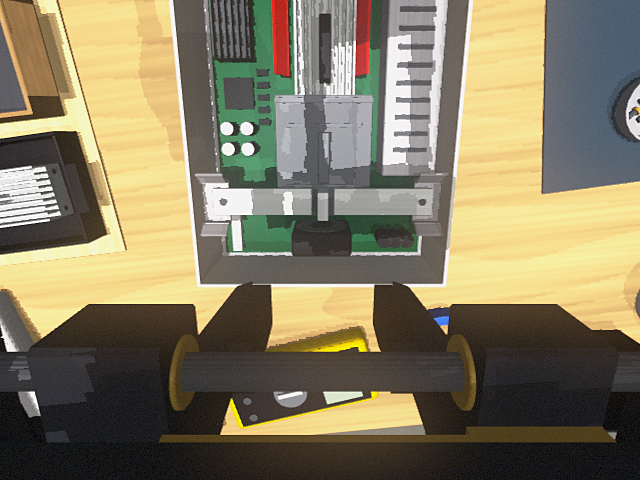

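View pics/s7.png

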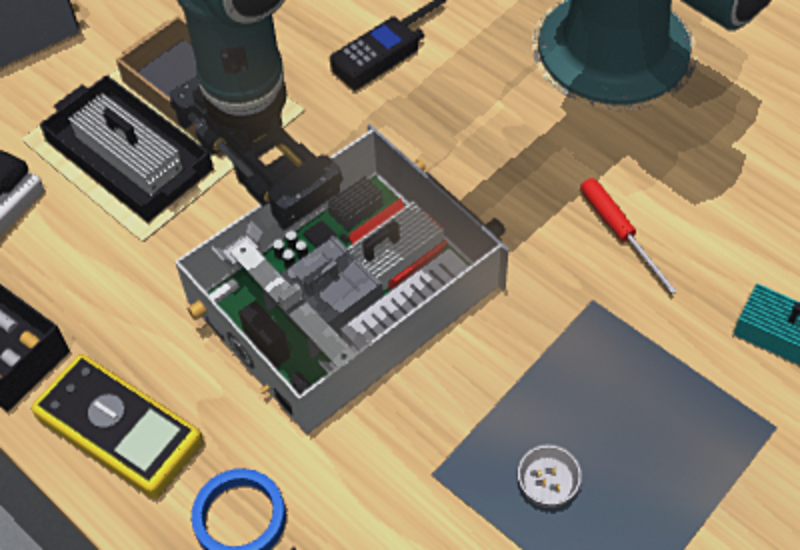

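The wrist view shows the bar in both brackets (holes (224,201) and (422,201)), the duct handle near (326,157), the spare's handle near (325,48) and the rim corners at (199,286) and (443,286). The scene view agrees, with the dish unmoved. A numeric check follows before handing in.

```bash
python3 -c "
from h import *
from shot import load
c,T=load('w7');o=lambda u,v,z:onz(c,u,v,z,T)[:2]
C=np.array([.547,.0058]);a=np.radians(-6.6);R=np.array([[np.cos(a),np.sin(a)],[-np.sin(a),np.cos(a)]])
f=lambda p:(R@(p-C)*1000).round(1)
print('bar',f((o(224,201,.065)+o(422,201,.065))/2),'rear rim',f((o(199,286,.092)+o(443,286,.092))/2),'duct',f(o(326,157,.088)),'spare',f(o(325,48,.078)))
s=camera('scene');print('dish',onz(s,100+549/2,145+474/2,.022),'start',onz(s,375,381,.022));print(sense()['wrist_force'],sense()['clock'])
"
```

```text
bar [73.   0.3] rear rim [149.9  -1.7] duct [30.   2.8] spare [-58.5   1.9]
dish [0.57207949 0.34307249 0.022     ] start [0.56953231 0.3424188  0.022     ]
[0.10336884 0.4706007  0.91555353] 49.8
```

All within tolerance, so I'm handing in.

```bash
python3 -c "
from plant import close_job
print(close_job())"
```

```text
the job is handed in; nothing more can be done
None
```

I swapped the modules and handed the job in at about 50 s of the 136 s allowed; the hand-in gave no verdict. The bar and then the duct went onto the mat, the old module into the return tray and the spare into the bay. The duct and finally the bar then went back in their seats.

My last checks, from the final wrist and scene pictures:

| Part | Measured in chassis frame, x / y (mm) | Target x / y (mm) | Tolerance x / y (mm) |
|---|---|---|---|
| Hold-down bar | 73.0 / 0.3 | 74 / 0 | 9 / 10 |
| Air duct | 30.0 / 2.8 | 32 / 0 | 15 / 12 |
| Spare module | -58.5 / 1.9 | -60 / 0 | 12 / 9 |

- **Heights:** I did not measure these in the final pictures. They rest on contact felt at the predicted seat height for each part, within about 0.5 mm.
- **Old module:** it looked flat in the return tray.
- **Screw dish:** it had not visibly moved. The readings differ by about 3 mm, which is within reading error and well under the 25 mm limit.
- **Gripper:** it was open and clear of everything, with wrist force near zero.

No check failed. One small disagreement was that the rear rim read 1.7 mm off-centre, which is within the calibration error. My first move calls were refused for missing keys, which cost one picture but moved nothing.

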